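Set the lot number and print the sample label

ROBOT

A 6-joint arm with a two-finger parallel gripper is mounted at the origin on the work surface. World frame = base frame: x ahead of the robot, y to its left, z up, the work surface at z = 0. Lengths are in mm, angles in rad, forces in N, time in s.
With the tool pointing down it reaches from about 350 to 875 mm from the base axis. Payload 4.2 kg.
Tool frame: the origin (TCP) lies at the very end of the fingers, on their centre line; the grasp point (between the pads) lies arm.grip_depth behind it (arm.grip_depth is the distance from the TCP to the grasp point, in mm); x points along the fingers, y is the direction in which the jaws open and shut, and the axes are right-handed (so a half turn about x gives the same grasp; the last joint's range is limited). The gripper opens to 85 mm and grips with 20 to 120 N. Pads are 22 mm wide; open, the fingers measure 114 mm over their backs; the gripper's body (76 mm by 85 mm) begins 54 mm behind the grasp point. The pads swing forward as they close: fully open they stand 13 mm farther back than shut.
Start: joints at [-0.852, 0.385, 0.008, 0, -1.194, -0.259], TCP at [277.367, -560.06, 231.312] pointing down, gripper open.
Joint ranges: [-3.14, 3.14], [-1.21, 2.06], [-1.07, 1.41], [-3.16, 2.05], [-2.99, -0.16], [-3.1, 3.1]. Speed limits (rad/s): [2.79, 2.79, 3.14, 3.14, 3.14, 3.14].

INTERFACE

Orientations are given as a unit quaternion [x, y, z, w].
In Python, from bench import arm, get_image, models gives the robot as it stands.
- The arm moves only by the tool arm_command, never from a script. Its argument "rows" is a list of rows, each an object of numbers: "dx", "dy", "dz": the shift along the tool's x, y, z in m; "wx", "wy", "wz": the turn, a rotation vector about the tool's x, y, z in degrees; "gripper": the closure, from -1 (fully open) to 1 (shut). A call has exactly 8 rows; each row is the pose to reach, as a shift and turn from the pose measured when the call began, along the tool's axes at that moment; what a row does not reach only later rows make up. A row lasts 1/10 s, in which the tool goes at most 50 mm and 8.59 degrees, less where a joint would pass 70% of its speed; a pose out of reach is approached as far as the arm can. A call with a gripper value outside its range is refused whole. The fingers move at their own pace and stop on an object; the grip force is fixed at half the most. Time passes only in rows, so rows that repeat a pose let the fingers close, or fill a call up. It gives the time, the measured TCP pose, the force and the opening at its end, in the units of the state.
- arm.read_state(): the state, without advancing time (a new reading comes with each control period).
- get_image(name): name is "side" or "top" or "wrist"; returns a dict with "img" (480x640x3 uint8, red, green, blue), "K" (3x3 intrinsics, pixels), "rvec" (rotation vector, rad) and "tvec" (3), from world to camera coordinates, as OpenCV has them; the wrist camera has in their place "T_tool_cam" (4x4, takes a point from camera to tool coordinates, whose origin is the TCP and whose axes are the tool frame's). Camera axes: x right, y down, z forward; pixel columns grow to the right and rows downward; lengths in mm; the calibration is good to about 2 mm. A picture is of the moment at which its call begins: read the wrist's pose just before it. There is no depth.
- arm.job_done(): hands the job in, once; it reports no verdict.
Trained networks look in the newest picture that a camera, given by its name, has taken for a name from the list of things; names that differ only in an ending like _2 or _b are one class to them, and where a whole thing is asked for, a point or a joint stands for the part that bears it (a point fixed in the world has none). Each returns a list of dicts, best first, with "conf" (0 to 1); they miss things now and then, are a little off and sometimes report something else, mostly with a low value. They report only what shows in the picture. A call takes as long as a camera call.
- models.cut_out(camera, query): "mask" (480x640 bool, what is visible of it) and "extent" ([left, top, right, bottom] in pixels, round what is visible of it).
The state is a dict: "clock": time; "joints": joint angles; "joint_vel": joint speeds; "joint_efforts": joint torques, N m; "position": TCP position; "ee_rot": TCP orientation; "contact_force": force on the tool from outside, world axes, zero at the start; "wrist_torque": the same for the moment, N m; "gripper_width": finger opening in mm.
Only numpy, scipy, OpenCV 4.12 (cv2) and the standard library are available. Lean on these libraries where they do the work, as an engineer would, in place of code of your own. Each camera call takes 0.05 s, during which the arm holds its last target.

TASK

On the label-numbering press, roll the three number wheels so that they show 4 7 3 from left to right as read from the robot's side, each figure squarely uppermost, and only then press the print plunger fully down for a moment and let it come up again. Use a light, steady touch on the press (never 25 N or more; the wheels stand at slightly different heights, so feel for them), and leave the pots, dish and food samples around it where they are.

Things in the scene. Friction and masses are not known exactly. Their poses are not given: they have to be found in the camera images.
- press: label-numbering press, fixed to the table: base 170 (x) x 260 (y) x 20 mm, aluminium housing with its deck 70 mm above the table, grey print head, same height, at its right end (-y). Origin: centre of its underside; x away from the robot, y left, z up. Delicate: keep pushes on any part of it (wheels, plunger too) under 25 N. The wheels sit in stiffly sprung cradles: they give about 1 mm per 8 N, down to 4 mm.
- wheel_left (a joint): leftmost number wheel seen from the robot (1st figure): white, 60 mm diameter, 20 mm wide, smooth rim, axle along the press's y, black figures 0-9 round the rim, upright when read from the robot's side. The uppermost one, level with the dark index noses beside it, is shown. Value in rad = figure x 0.6283 (9 = 5.655). Rubbing the rim's top towards the robot raises it, away lowers it.
- wheel_middle (a joint): middle number wheel (2nd figure); same as wheel_left, same values. All wheels: no clicks, they turn smoothly against a friction of about 2 N at the rim (a light press with a fingertip, some 5 to 12 N, drags them round) and stay where they are left; stops just beyond 0 and 9, so 9 does not pass on to 0.
- wheel_right (a joint): rightmost number wheel (3rd figure); same as wheel_left, same values
- top_left (a point): nominal top of the left wheel's rim, 90 mm above the table, 20 mm above the deck; axes as the press's. Fixed to the press and only nominal: the wheel really stands up to 4 mm higher or lower (differently each time, not measured), so feel for its rim. Axle 30 mm below the real top. Wheels are 46 mm apart along y; index noses between them end 13 mm below.
- top_middle (a point): nominal top of the middle wheel's rim, 90 mm above the table, 20 mm above the deck; axes as the press's. Fixed to the press and only nominal: the wheel really stands up to 4 mm higher or lower (differently each time, not measured), so feel for its rim. Axle 30 mm below the real top. Wheels are 46 mm apart along y; index noses between them end 13 mm below.
- top_right (a point): nominal top of the right wheel's rim, 90 mm above the table, 20 mm above the deck; axes as the press's. Fixed to the press and only nominal: the wheel really stands up to 4 mm higher or lower (differently each time, not measured), so feel for its rim. Axle 30 mm below the real top. Wheels are 46 mm apart along y; index noses between them end 13 mm below.
- plunger (a joint): print plunger: travel in m, 0 up, 0.010 fully down; a spring raises it again (about 2.5 N to start, 9 N fully down)
- plunger_top (a point): centre of the top of the plunger's round black cap, 40 mm across, at the right end of the press; 102 mm above the table when up, presses straight down by 10 mm. In the press's axes it lies 81 mm to the right (-y) of the right wheel's centre and 20 mm nearer the robot (-x) than the wheels' line
- pot_a: bystander: sample pot with blue cap, 34 mm across, 70 mm tall, standing behind the press; origin at the centre of its underside
- pot_b: bystander: like pot_a
- pot_c: bystander: like pot_a
- pot_deck: bystander: like pot_a, but standing on the press's deck, at its far edge behind the wheels (top 140 mm above the table)
- dish_a: bystander: white weighing dish, 64 mm across, 16 mm tall, on the table to the left of the press; origin at the centre of its underside
- bar: bystander: cereal bar, 90 x 35 x 20 mm, lying to the right of the press; origin at the centre of its underside
- rice_cake: bystander: round rice cake, 84 mm across, 16 mm thick, on the table to the left of the press; origin at the centre of its underside

How it is judged (in metres and radians):
On the way, in this order (a step that is already met when the one before it is completed fails the run):
1. the three wheels show 4, 7, 3, each within 0.15 rad of squarely uppermost (value of joint wheel_left between 2.3633 and 2.6633 rad and value of joint wheel_middle between 4.2482 and 4.5482 rad and value of joint wheel_right between 1.735 and 2.035 rad), for 0.2 s.
2. the plunger is pressed down (at least 8.5 of its 10 mm) with the wheels at 4 7 3 (all of step 1 and value of joint plunger above 0.0085 m), for 0.1 s.
At the end, for the whole second after the job is handed in: The left wheel reads 4, the middle 7, the right 3, each within 0.15 rad (about 9 degrees) of squarely uppermost and at rest; the plunger has come up again (less than 2 mm down); the bystanders are at rest (all of step 1 and not (value of joint plunger above 0.002 m) and velocity of joint wheel_left between -0.05 and 0.05 rad/s and velocity of joint wheel_middle between -0.05 and 0.05 rad/s and velocity of joint wheel_right between -0.05 and 0.05 rad/s and linear speed of each of pot_a, pot_b, pot_c, pot_deck, dish_a, bar, rice_cake below 0.02 m/s); the robot touches nothing.
It fails at once if the press (or a wheel or the plunger) is pushed with 25 N or more (contact force between anything else and press above 25 N).
It fails at once if the plunger is pressed (more than 5 mm) while the wheels do not show 4 7 3: a misprint (value of joint plunger above 0.005 m and not (value of joint wheel_left between 2.3633 and 2.6633 rad and value of joint wheel_middle between 4.2482 and 4.5482 rad and value of joint wheel_right between 1.735 and 2.035 rad)).
It fails at once if a bystander is moved by more than 20 mm (distance of any of pot_a, pot_b, pot_c, pot_deck, dish_a, bar, rice_cake from where it was at the start of the episode above 0.02 m).
It also fails if it takes over 72 s, if anything falls off the work surface, if the arm or the gripper's body presses on something with over 40 N, if the wrist force passes 120 N, or if a joint passes its speed limit or range.

## Working session

There is one attempt and no reset: what is moved stays moved. The work goes in short steps, Python scripts to look and compute and a tool call to move; the robot and the scene stay as the last step left them, time stands still between calls to the robot, and variables do not carry over. Pictures are saved under pics/ and viewed, and the job is handed in when it is done.

Besides the shell and the picture viewer there is one more tool, called after ">>>" by a JSON object that holds its "op" and its "data". arm_command: Moves the arm, as the interface text tells. Its arguments: {"type":"object","properties":{"rows":{"type":"array"}},"required":["rows"]}

```bash
ls; mkdir -p pics; python3 - <<'E'
from bench import arm, get_image, models
import cv2
s=arm.read_state(); print(s)
for n in ["side","top","wrist"]:
    d=get_image(n); cv2.imwrite(f"pics/{n}0.png",d["img"][:,:,::-1]); print(n,{k:v for k,v in d.items() if k!="img"})
E
```

```text
pics
{'clock': 0.0, 'joints': array([-8.52385032e-01,  3.85550965e-01,  6.62000335e-03, -5.10046318e-04,
       -1.19399786e+00, -2.58608274e-01]), 'joint_vel': array([ 7.41963463e-04, -8.27930695e-04,  9.25515441e-04,  1.39995369e-05,
        5.08914427e-04, -1.45800997e-03]), 'joint_efforts': array([ 3.86791298e-04, -3.92290413e+01,  1.88405907e+01,  4.18603331e+00,
       -4.51683954e-03,  1.78569888e-05]), 'position': array([ 277.1195737 , -559.5484951 ,  230.22104213]), 'ee_rot': array([-0.16032734,  0.68872256,  0.16181619,  0.6883109 ]), 'contact_force': array([-0.08690742,  0.26999387, -0.91670126]), 'wrist_torque': array([-0.00227991,  0.02068586, -0.01524602]), 'gripper_width': 85.69203701470398}
side {'K': array([[459.4632732 ,   0.        , 316.34669211],
       [  0.        , 459.4632732 , 239.89976435],
       [  0.        ,   0.        ,   1.        ]]), 'rvec': array([ 2.33719862, -0.15505042,  0.04770655]), 'tvec': array([-624.11170369,  176.74610526,  765.56878261])}
top {'K': array([[542.12131424,   0.        , 310.68590552],
       [  0.        , 542.12131424, 238.96978884],
       [  0.        ,   0.        ,   1.        ]]), 'rvec': array([ 2.15975469, -2.11964055,  0.20538877]), 'tvec': array([ 34.1845199 , 657.35050974, 991.46894178])}
wrist {'K': array([[363.84052202,   0.        , 321.56830989],
       [  0.        , 363.84052202, 242.05517035],
       [  0.        ,   0.        ,   1.        ]]), 'T_tool_cam': array([[ 4.92184544e-04, -2.71416004e-01,  9.62462005e-01,
        -1.42515949e+02],
       [ 9.99999844e-01, -1.21007900e-04, -5.45505117e-04,
         6.47040380e-01],
       [ 2.64524325e-04,  9.62462123e-01,  2.71415902e-01,
        -6.80467261e+01],
       [ 0.00000000e+00,  0.00000000e+00,  0.00000000e+00,
         1.00000000e+00]])}
```

View pics/side0.png

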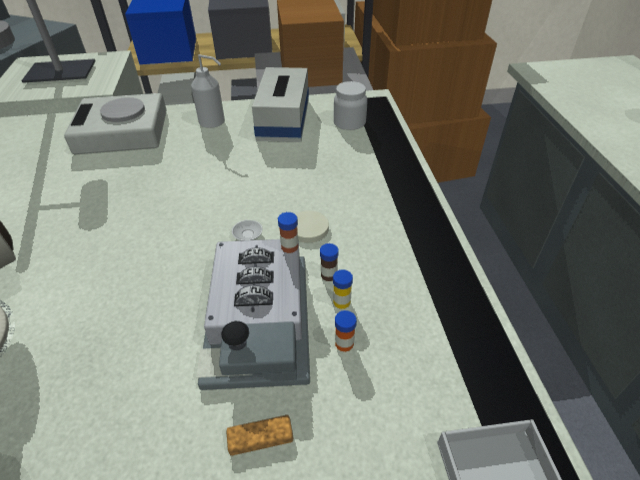

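View pics/top0.png

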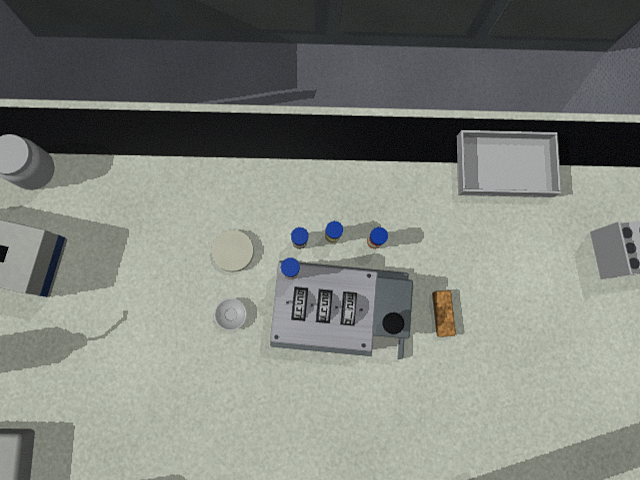

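View pics/wrist0.png

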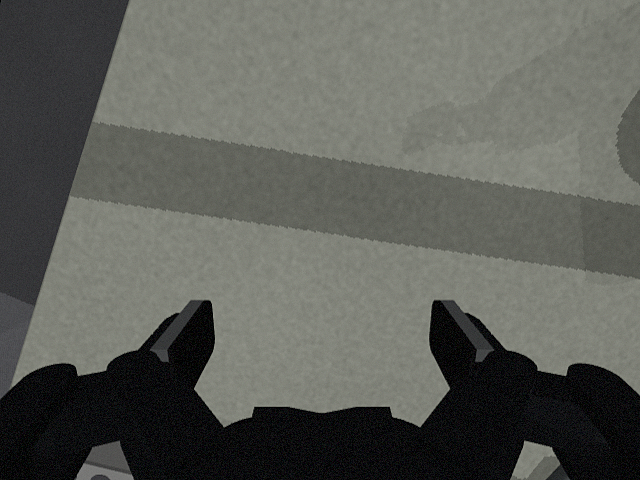

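```bash
cat > h.py <<'E'
import numpy as np, cv2
from scipy.spatial.transform import Rotation as R
def ray(d,uv):
    K,r,t=d["K"],cv2.Rodrigues(d["rvec"])[0],d["tvec"]
    v=r.T@np.linalg.inv(K)@np.array([uv[0],uv[1],1.]); return -r.T@t, v
def at_z(d,uv,z):
    c,v=ray(d,uv); return c+v*(z-c[2])/v[2]
def proj(d,P):
    return cv2.projectPoints(np.atleast_2d(np.array(P,float)),d["rvec"],d["tvec"],d["K"],None)[0][:,0]
E
python3 - <<'E'
from bench import arm, get_image, models
from h import *
out={}
for n in ["top","side"]:
    d=get_image(n)
    for q in ["wheel_left","wheel_middle","wheel_right","plunger","plunger_top","press","pot_deck","pot_a","bar","dish_a"]:
        for m in models.cut_out(n,q)[:4]:
            ys,xs=np.nonzero(m["mask"]); e=m["extent"]
            print(n,q,round(m["conf"],2),np.round(e),"cen",xs.mean().round(1),ys.mean().round(1), at_z(d,(xs.mean(),ys.mean()),{"w":85,"p":102}.get(q[0],0)).round(0)[:2])
d=get_image("top")
cv2.imwrite("pics/t1.png",cv2.resize(d["img"][250:370,250:450,::-1],None,fx=4,fy=4,interpolation=cv2.INTER_CUBIC))
d=get_image("side")
cv2.imwrite("pics/s1.png",cv2.resize(d["img"][230:400,190:320,::-1],None,fx=4,fy=3.5,interpolation=cv2.INTER_CUBIC))
E
```

```text
top wheel_middle 0.73 [318. 293. 328. 319.] cen 323.9 305.2 [528.  21.]
top wheel_right 0.63 [342. 290. 356. 325.] cen 348.9 307.8 [524. -26.]
top wheel_right 0.52 [270. 264. 417. 360.] cen 342.4 310.1 [520. -14.]
top plunger 0.74 [383. 313. 403. 332.] cen 392.9 322.4 [ 499. -104.]
top plunger 0.55 [273. 262. 414. 361.] cen 342.7 310.2 [519. -13.]
top plunger 0.29 [316. 289. 332. 322.] cen 324.0 305.4 [527.  21.]
top plunger_top 0.63 [384. 314. 403. 334.] cen 393.1 322.8 [ 498. -104.]
top press 0.64 [269. 259. 414. 364.] cen 342.6 310.5 [519. -13.]
top press 0.36 [385. 315. 402. 332.] cen 393.1 322.4 [ 499. -104.]
top pot_deck 0.7 [283. 258. 303. 279.] cen 289.6 267.4 [595.  85.]
top pot_a 0.8 [326. 221. 343. 246.] cen 333.0 231.1 [664.   6.]
top pot_a 0.67 [368. 228. 389. 245.] cen 377.0 236.5 [656. -76.]
top pot_a 0.66 [292. 229. 309. 248.] cen 298.6 236.5 [653.  70.]
top pot_a 0.45 [430. 288. 457. 338.] cen 443.5 313.1 [ 517. -196.]
top bar 0.78 [431. 283. 456. 338.] cen 443.6 312.5 [ 522. -223.]
top dish_a 0.8 [216. 300. 244. 331.] cen 229.9 313.3 [513. 203.]
top dish_a 0.56 [269
[... 453 characters left out ...]
 234.8 332.7 [ 499. -112.]
side plunger_top 0.45 [197. 241. 308. 389.] cen 255.2 318.0 [529. -90.]
side press 0.74 [196. 239. 310. 387.] cen 255.0 317.9 [528. -90.]
side pot_deck 0.58 [281. 211. 298. 254.] cen 288.4 231.2 [593.  89.]
side pot_a 0.92 [335. 309. 357. 350.] cen 344.5 329.5 [ 655. -128.]
side pot_a 0.83 [320. 245. 340. 282.] cen 328.5 260.0 [652.  10.]
side pot_a 0.82 [333. 271. 354. 311.] cen 342.1 287.7 [664. -51.]
side bar 0.75 [228. 418. 294. 456.] cen 259.0 434.5 [ 519. -218.]
side dish_a 0.73 [223. 320. 249. 349.] cen 234.9 332.4 [485. -39.]
side dish_a 0.68 [233. 218. 264. 239.] cen 246.8 229.5 [510. 216.]
side dish_a 0.24 [195. 237. 309. 388.] cen 255.1 317.9 [520. -14.]
```

View pics/t1.png

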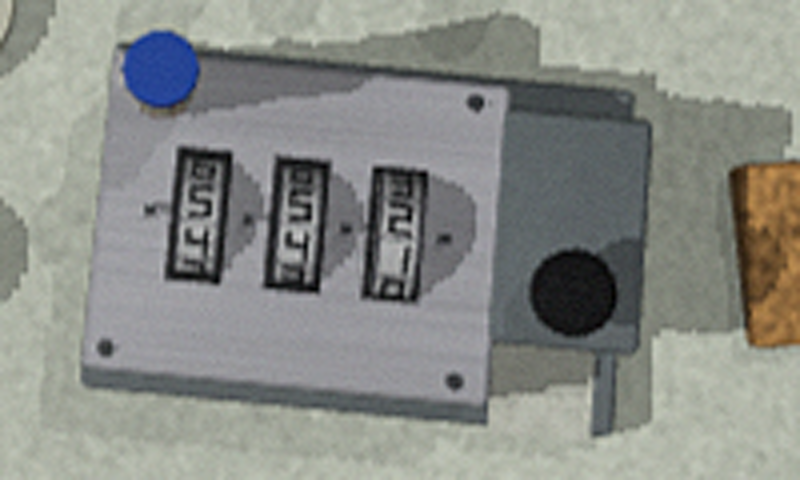

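View pics/s1.png

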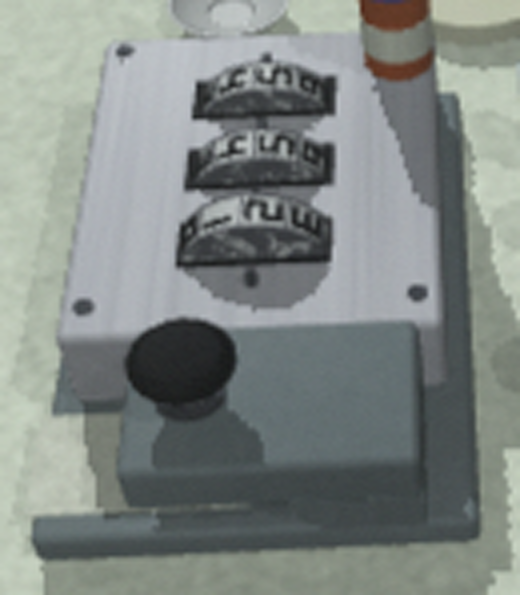

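```bash
python3 - <<'E'
from bench import arm, get_image, models
from h import *
s=arm.read_state(); print(arm.grip_depth)
M=R.from_quat(s["ee_rot"]).as_matrix(); print(M.round(3))
d=get_image("top")
# housing corners (crop/4 + offset) at z=70
for u,v in [(116,48),(508,90),(490,405),(84,372)]: print(at_z(d,(250+u/4,250+v/4),70).round(1))
for u,v in [(200,215),(297,224),(394,234)]: print("slot",at_z(d,(250+u/4,250+v/4),72).round(1))
for a in [-3,-4,-5,-6]:
  a=np.radians(a); X=np.array([np.cos(a),np.sin(a),0]);Y=np.array([-np.sin(a),np.cos(a),0])
  Mt=np.array([[0,0,-1],Y,X]).T
  print(np.degrees(a),np.degrees(R.from_matrix(M.T@Mt).as_rotvec()).round(1), (M.T@(np.array([470,21,230])-s["position"])).round(1))
E
```

```text
18.700000000000003
[[-0.    -0.444  0.896]
 [-0.     0.896  0.444]
 [-1.    -0.    -0.   ]]
[608.8 105.9  70. ]
[592.4 -79.8  70. ]
[446.3 -70.9  70. ]
[458.1 116.6  70. ]
slot [530.9  64.6  72. ]
slot [527.5  19.3  72. ]
slot [523.7 -26.   72. ]
-3.0000000000000004 [29.3 -0.   0. ] [  1.3 435.2 430.5]
-4.0 [30.3 -0.   0. ] [  1.3 435.2 430.5]
-5.0 [31.3 -0.   0. ] [  1.3 435.2 430.5]
-6.000000000000001 [32.3 -0.   0. ] [  1.3 435.2 430.5]
```

>>> {"op": "arm_command", "data": {"rows": [{"dx": 0, "dy": 0.408, "dz": 0.479, "wx": 30.8, "gripper": 1}, {"dx": 0, "dy": 0.408, "dz": 0.479, "wx": 30.8, "gripper": 1}, {"dx": 0, "dy": 0.408, "dz": 0.479, "wx": 30.8, "gripper": 1}, {"dx": 0, "dy": 0.408, "dz": 0.479, "wx": 30.8, "gripper": 1}, {"dx": 0, "dy": 0.408, "dz": 0.479, "wx": 30.8, "gripper": 1}, {"dx": 0, "dy": 0.408, "dz": 0.479, "wx": 30.8, "gripper": 1}, {"dx": 0, "dy": 0.408, "dz": 0.479, "wx": 30.8, "gripper": 1}, {"dx": 0, "dy": 0.408, "dz": 0.479, "wx": 30.8, "gripper": 1}]}}

```text
validation failed for argument at $.ro...
```

```bash
cat >> h.py <<'E'
A=np.radians(-4.5); PX=np.array([np.cos(A),np.sin(A),0]);PY=np.array([-np.sin(A),np.cos(A),0])
WL,WM,WR=np.array([531,64.6,90.]),np.array([527.4,19.3,90.]),np.array([523.8,-26,90.]); PL=np.array([498.5,-104,102.])
def to(s,p):
    M=R.from_quat(s["ee_rot"]).as_matrix(); Mt=np.array([[0,0,-1],PY,PX]).T
    print("t",round(s["clock"],2),"pos",s["position"].round(1),"F",s["contact_force"].round(1),"w",round(s["gripper_width"],1))
    print("shift mm",(M.T@(np.array(p)-s["position"])).round(1),"rot",np.degrees(R.from_matrix(M.T@Mt).as_rotvec()).round(2))
E
python3 - <<'E'
from bench import arm
from h import *
to(arm.read_state(),[525,19,215])
E
```

```text
t 1.4 pos [ 277.4 -560.1  231.3] F [0.3 0.1 0.5] w 85.4
shift mm [ 16.3 409.  478.9] rot [30.85  0.    0.  ]
```

>>> {"op": "arm_command", "data": {"rows": [{"dx": 0, "dy": 0.408, "dz": 0.479, "wx": 30.8, "wy": 0, "wz": 0, "gripper": 1}, {"dx": 0, "dy": 0.408, "dz": 0.479, "wx": 30.8, "wy": 0, "wz": 0, "gripper": 1}, {"dx": 0, "dy": 0.408, "dz": 0.479, "wx": 30.8, "wy": 0, "wz": 0, "gripper": 1}, {"dx": 0, "dy": 0.408, "dz": 0.479, "wx": 30.8, "wy": 0, "wz": 0, "gripper": 1}, {"dx": 0, "dy": 0.408, "dz": 0.479, "wx": 30.8, "wy": 0, "wz": 0, "gripper": 1}, {"dx": 0, "dy": 0.408, "dz": 0.479, "wx": 30.8, "wy": 0, "wz": 0, "gripper": 1}, {"dx": 0, "dy": 0.408, "dz": 0.479, "wx": 30.8, "wy": 0, "wz": 0, "gripper": 1}, {"dx": 0, "dy": 0.408, "dz": 0.479, "wx": 30.8, "wy": 0, "wz": 0, "gripper": 1}]}}

```text
clock: 2.2
position: [432.2, -199.1, 231.8]
ee_rot: [0.027, 0.706, -0.028, 0.707]
contact_force: [2.0, 0.2, -0.6]
gripper_width: 0.2
```

```bash
python3 - <<'E'
from bench import arm
from h import *
to(arm.read_state(),[525,19,215])
E
```

```text
t 2.2 pos [ 432.2 -199.1  231.8] F [ 2.   0.2 -0.6] w 0.2
shift mm [ 16.9 224.6  75.5] rot [0.05 0.07 0.01]
```

>>> {"op": "arm_command", "data": {"rows": [{"dx": 0.017, "dy": 0.225, "dz": 0.0755, "wx": 0, "wy": 0, "wz": 0, "gripper": 1}, {"dx": 0.017, "dy": 0.225, "dz": 0.0755, "wx": 0, "wy": 0, "wz": 0, "gripper": 1}, {"dx": 0.017, "dy": 0.225, "dz": 0.0755, "wx": 0, "wy": 0, "wz": 0, "gripper": 1}, {"dx": 0.017, "dy": 0.225, "dz": 0.0755, "wx": 0, "wy": 0, "wz": 0, "gripper": 1}, {"dx": 0.017, "dy": 0.225, "dz": 0.0755, "wx": 0, "wy": 0, "wz": 0, "gripper": 1}, {"dx": 0.017, "dy": 0.225, "dz": 0.0755, "wx": 0, "wy": 0, "wz": 0, "gripper": 1}, {"dx": 0.017, "dy": 0.225, "dz": 0.0755, "wx": 0, "wy": 0, "wz": 0, "gripper": 1}, {"dx": 0.017, "dy": 0.225, "dz": 0.0755, "wx": 0, "wy": 0, "wz": 0, "gripper": 1}]}}

```text
clock: 3.0
position: [524.6, 18.8, 214.9]
ee_rot: [0.028, 0.706, -0.028, 0.707]
contact_force: [0.0, -0.6, -0.5]
gripper_width: 0.1
```

```bash
python3 - <<'E'
from bench import arm,get_image
from h import *
s=arm.read_state();to(s,[525,19,215]); d=get_image("wrist")
im=d["img"][::-1,::-1,::-1].copy()  # rotated 180
cv2.imwrite("pics/w1.png",im)
def wp(d,s,P):
    M=R.from_quat(s["ee_rot"]).as_matrix(); T=np.linalg.inv(d["T_tool_cam"])
    q=T[:3,:3]@(M.T@(np.array(P)-s["position"]))+T[:3,3]; q=d["K"]@q; return q[:2]/q[2]
for P in (WL,WM,WR,PL): u=wp(d,s,P); print(639-u[0],479-u[1])
E
```

```text
t 3.0 pos [524.6  18.8 214.9] F [ 0.  -0.6 -0.5] w 0.1
shift mm [-0.1  0.3  0.4] rot [0.01 0.05 0.02]
257.6844292695382 242.4074202213724
317.44162890778614 242.4622170159245
377.18956764787526 242.51700531831938
492.61874109398696 264.037206954204
```

View pics/w1.png

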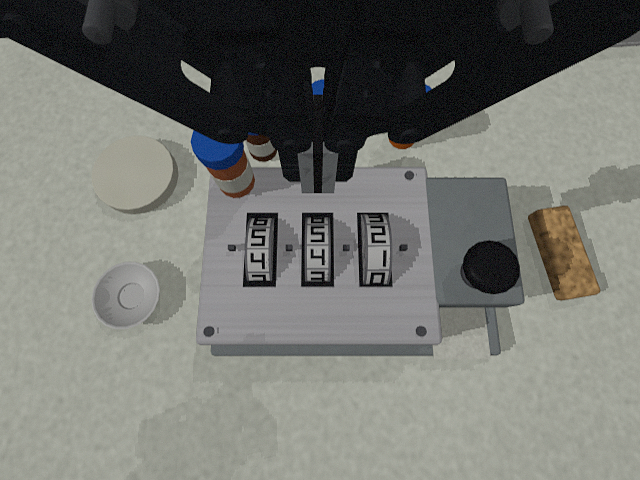

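```bash
cat >> h.py <<'E'
def wp(d,s,P):
    M=R.from_quat(s["ee_rot"]).as_matrix(); T=np.linalg.inv(d["T_tool_cam"])
    P=np.atleast_2d(P); q=(P-s["position"])@M@T[:3,:3].T+T[:3,3]; q=q@d["K"].T; return q[:,:2]/q[:,2:]
def unwrap(d,s,W,h=0,off=0,n=240):
    ph=np.radians(np.linspace(75,-75,n*2+1)); y=np.linspace(11,-11,89)
    P=(W+np.array([0,0,h-30.])+off*PX)[None,None]+30*np.sin(ph)[:,None,None]*PX+30*np.cos(ph)[:,None,None]*np.array([0,0,1.])+y[None,:,None]*PY
    uv=wp(d,s,P.reshape(-1,3)).reshape(P.shape[0],P.shape[1],2).astype(np.float32)
    return cv2.remap(d["img"],uv[...,0],uv[...,1],cv2.INTER_CUBIC)
E
cat > look.py <<'E'
import sys
from bench import arm,get_image
from h import *
name=sys.argv[1]; off=float(sys.argv[2]) if len(sys.argv)>2 else 0
hs=[float(x) for x in sys.argv[3:6]] if len(sys.argv)>3 else [0,0,0]
s=arm.read_state(); d=get_image("wrist"); to(s,s["position"])
im=d["img"][::-1,::-1].copy(); cv2.imwrite(f"pics/{name}.png",im[:,:,::-1]); np.save(f"pics/{name}.npy",np.array([s,d],dtype=object),allow_pickle=True)
strips=[]
for W,h in zip((WL,WM,WR),hs):
    u=unwrap(d,s,W,h,off); u=cv2.resize(u,(178,481)).copy(); cv2.line(u,(0,240),(177,240),(255,0,0),1)
    for k in (-36,36): cv2.line(u,(0,int(240-k*3.2)),(12,int(240-k*3.2)),(0,255,0),1)
    strips+=[u,np.zeros((481,20,3),np.uint8)]
N=[639-wp(d,s,(WM+off*PX+k*PY-[0,0,13]))[0] for k in (69,23,-23,-69)]
print("nose pred", [(round(float(n[0]),1),round(float(479-(639-n[1])),1)) for n in N])
x0,y0=200,190
c=cv2.resize(im[y0:y0+110,x0:x0+220],None,fx=3,fy=3,interpolation=cv2.INTER_CUBIC); cv2.imwrite(f"pics/{name}_c.png",c[:,:,::-1])
cv2.imwrite(f"pics/{name}_u.png",np.hstack(strips)[:,:,::-1])
E
python3 look.py a1
```

```text
t 3.05 pos [524.6  18.5 215. ] F [ 0.  -0.3 -0.2] w -0.2
shift mm [0. 0. 0.] rot [-0.02  0.07  0.01]
nose pred [(230.3, 246.8), (288.2, 246.8), (346.0, 246.8), (403.8, 246.8)]
```

View pics/a1_u.png

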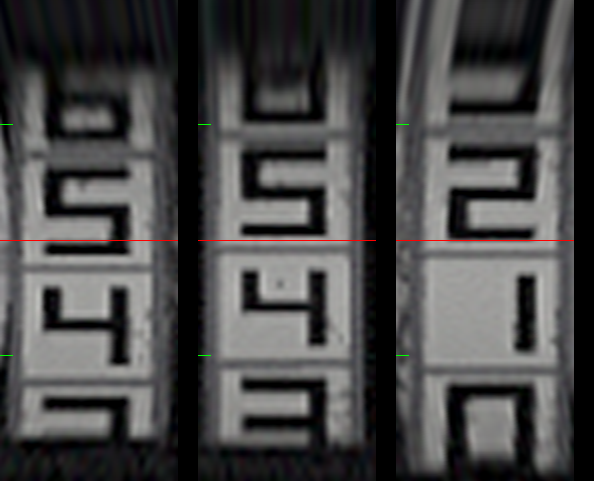

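View pics/a1_c.png

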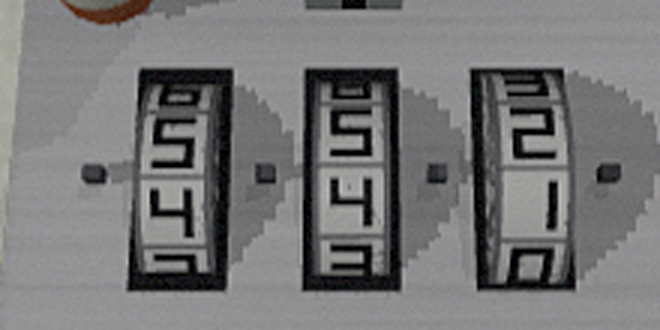

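```bash
python3 - <<'E'
from bench import arm
from h import *
s=arm.read_state();to(s,WL-7.5*PX+[0,0,7])
E
```

```text
t 3.1 pos [524.6  18.3 215.1] F [ 0.7  0.5 -0.4] w 0.1
shift mm [118.1  46.6  -5. ] rot [-0.04  0.08  0.  ]
```

>>> {"op": "arm_command", "data": {"rows": [{"dx": 0.03, "dy": 0.0466, "dz": -0.005, "wx": 0, "wy": 0, "wz": 0, "gripper": 1}, {"dx": 0.07, "dy": 0.0466, "dz": -0.005, "wx": 0, "wy": 0, "wz": 0, "gripper": 1}, {"dx": 0.105, "dy": 0.0466, "dz": -0.005, "wx": 0, "wy": 0, "wz": 0, "gripper": 1}, {"dx": 0.116, "dy": 0.0466, "dz": -0.005, "wx": 0, "wy": 0, "wz": 0, "gripper": 1}, {"dx": 0.118, "dy": 0.0466, "dz": -0.005, "wx": 0, "wy": 0, "wz": 0, "gripper": 1}, {"dx": 0.118, "dy": 0.0466, "dz": -0.005, "wx": 0, "wy": 0, "wz": 0, "gripper": 1}, {"dx": 0.118, "dy": 0.0466, "dz": -0.005, "wx": 0, "wy": 0, "wz": 0, "gripper": 1}, {"dx": 0.118, "dy": 0.0466, "dz": -0.005, "wx": 0, "wy": 0, "wz": 0, "gripper": 1}]}}

```text
clock: 3.9
position: [524.5, 65.3, 98.8]
ee_rot: [0.029, 0.705, -0.028, 0.708]
contact_force: [0.9, -0.7, 0.3]
gripper_width: 0.2
```

```bash
cat > st.py <<'E'
from bench import arm
from h import *
import sys
w={"L":WL,"M":WM,"R":WR,"P":PL}[sys.argv[1]]
s=arm.read_state(); e=s["position"]-w
print("t",round(s["clock"],2),"rel x,y",round(float(e@PX),2),round(float(e@PY),2),"z",s["position"][2].round(2),"F press xyz",(s["contact_force"]@np.array([PX,PY,[0,0,1]]).T).round(2))
E
python3 st.py L
```

```text
t 3.9 rel x,y -6.53 0.2 z 98.8 F press xyz [ 0.98 -0.65  0.35]
```

>>> {"op": "arm_command", "data": {"rows": [{"dx": 0.002, "dy": 0, "dz": -0.001, "wx": 0, "wy": 0, "wz": 0, "gripper": 1}, {"dx": 0.0038, "dy": 0, "dz": -0.001, "wx": 0, "wy": 0, "wz": 0, "gripper": 1}, {"dx": 0.0038, "dy": 0, "dz": -0.001, "wx": 0, "wy": 0, "wz": 0, "gripper": 1}, {"dx": 0.0038, "dy": 0, "dz": -0.001, "wx": 0, "wy": 0, "wz": 0, "gripper": 1}, {"dx": 0.0038, "dy": 0, "dz": -0.001, "wx": 0, "wy": 0, "wz": 0, "gripper": 1}, {"dx": 0.0038, "dy": 0, "dz": -0.001, "wx": 0, "wy": 0, "wz": 0, "gripper": 1}, {"dx": 0.0038, "dy": 0, "dz": -0.001, "wx": 0, "wy": 0, "wz": 0, "gripper": 1}, {"dx": 0.0038, "dy": 0, "dz": -0.001, "wx": 0, "wy": 0, "wz": 0, "gripper": 1}]}}

```text
clock: 4.7
position: [523.5, 65.4, 95.0]
ee_rot: [0.029, 0.705, -0.028, 0.708]
contact_force: [-1.3, -0.4, 0.1]
gripper_width: -0.0
```

```bash
python3 st.py L
```

```text
t 4.7 rel x,y -7.52 0.19 z 94.96 F press xyz [-1.25 -0.51  0.11]
```

No contact at 95. Next 2 mm.

>>> {"op": "arm_command", "data": {"rows": [{"dx": 0.001, "dy": 0, "dz": 0, "wx": 0, "wy": 0, "wz": 0, "gripper": 1}, {"dx": 0.002, "dy": 0, "dz": 0, "wx": 0, "wy": 0, "wz": 0, "gripper": 1}, {"dx": 0.002, "dy": 0, "dz": 0, "wx": 0, "wy": 0, "wz": 0, "gripper": 1}, {"dx": 0.002, "dy": 0, "dz": 0, "wx": 0, "wy": 0, "wz": 0, "gripper": 1}, {"dx": 0.002, "dy": 0, "dz": 0, "wx": 0, "wy": 0, "wz": 0, "gripper": 1}, {"dx": 0.002, "dy": 0, "dz": 0, "wx": 0, "wy": 0, "wz": 0, "gripper": 1}, {"dx": 0.002, "dy": 0, "dz": 0, "wx": 0, "wy": 0, "wz": 0, "gripper": 1}, {"dx": 0.002, "dy": 0, "dz": 0, "wx": 0, "wy": 0, "wz": 0, "gripper": 1}]}}

```text
clock: 5.5
position: [523.5, 65.4, 93.0]
ee_rot: [0.029, 0.705, -0.028, 0.708]
contact_force: [0.1, 0.6, -0.6]
gripper_width: -0.0
```

```bash
python3 st.py L
```

```text
t 5.5 rel x,y -7.49 0.23 z 92.97 F press xyz [ 0.02  0.57 -0.63]
```

>>> {"op": "arm_command", "data": {"rows": [{"dx": 0.001, "dy": 0, "dz": 0, "wx": 0, "wy": 0, "wz": 0, "gripper": 1}, {"dx": 0.002, "dy": 0, "dz": 0, "wx": 0, "wy": 0, "wz": 0, "gripper": 1}, {"dx": 0.002, "dy": 0, "dz": 0, "wx": 0, "wy": 0, "wz": 0, "gripper": 1}, {"dx": 0.002, "dy": 0, "dz": 0, "wx": 0, "wy": 0, "wz": 0, "gripper": 1}, {"dx": 0.002, "dy": 0, "dz": 0, "wx": 0, "wy": 0, "wz": 0, "gripper": 1}, {"dx": 0.002, "dy": 0, "dz": 0, "wx": 0, "wy": 0, "wz": 0, "gripper": 1}, {"dx": 0.002, "dy": 0, "dz": 0, "wx": 0, "wy": 0, "wz": 0, "gripper": 1}, {"dx": 0.002, "dy": 0, "dz": 0, "wx": 0, "wy": 0, "wz": 0, "gripper": 1}]}}

```text
clock: 6.3
position: [523.6, 65.4, 91.0]
ee_rot: [0.029, 0.705, -0.028, 0.708]
contact_force: [-0.8, 0.1, 0.0]
gripper_width: -0.0
```

```bash
python3 st.py L
```

```text
t 6.3 rel x,y -7.49 0.23 z 91.0 F press xyz [-0.79  0.03  0.02]
```

>>> {"op": "arm_command", "data": {"rows": [{"dx": 0.001, "dy": 0, "dz": 0, "wx": 0, "wy": 0, "wz": 0, "gripper": 1}, {"dx": 0.002, "dy": 0, "dz": 0, "wx": 0, "wy": 0, "wz": 0, "gripper": 1}, {"dx": 0.002, "dy": 0, "dz": 0, "wx": 0, "wy": 0, "wz": 0, "gripper": 1}, {"dx": 0.002, "dy": 0, "dz": 0, "wx": 0, "wy": 0, "wz": 0, "gripper": 1}, {"dx": 0.002, "dy": 0, "dz": 0, "wx": 0, "wy": 0, "wz": 0, "gripper": 1}, {"dx": 0.002, "dy": 0, "dz": 0, "wx": 0, "wy": 0, "wz": 0, "gripper": 1}, {"dx": 0.002, "dy": 0, "dz": 0, "wx": 0, "wy": 0, "wz": 0, "gripper": 1}, {"dx": 0.002, "dy": 0, "dz": 0, "wx": 0, "wy": 0, "wz": 0, "gripper": 1}]}}

```text
clock: 7.1
position: [523.6, 65.4, 89.0]
ee_rot: [0.029, 0.705, -0.028, 0.708]
contact_force: [-0.1, -0.1, -0.7]
gripper_width: -0.3
```

```bash
python3 st.py L
```

```text
t 7.1 rel x,y -7.44 0.24 z 89.03 F press xyz [-0.12 -0.06 -0.69]
```

>>> {"op": "arm_command", "data": {"rows": [{"dx": 0.001, "dy": 0, "dz": 0, "wx": 0, "wy": 0, "wz": 0, "gripper": 1}, {"dx": 0.002, "dy": 0, "dz": 0, "wx": 0, "wy": 0, "wz": 0, "gripper": 1}, {"dx": 0.002, "dy": 0, "dz": 0, "wx": 0, "wy": 0, "wz": 0, "gripper": 1}, {"dx": 0.002, "dy": 0, "dz": 0, "wx": 0, "wy": 0, "wz": 0, "gripper": 1}, {"dx": 0.002, "dy": 0, "dz": 0, "wx": 0, "wy": 0, "wz": 0, "gripper": 1}, {"dx": 0.002, "dy": 0, "dz": 0, "wx": 0, "wy": 0, "wz": 0, "gripper": 1}, {"dx": 0.002, "dy": 0, "dz": 0, "wx": 0, "wy": 0, "wz": 0, "gripper": 1}, {"dx": 0.002, "dy": 0, "dz": 0, "wx": 0, "wy": 0, "wz": 0, "gripper": 1}]}}

```text
clock: 7.9
position: [523.6, 65.4, 87.0]
ee_rot: [0.029, 0.705, -0.028, 0.708]
contact_force: [0.1, 0.5, 0.1]
gripper_width: -0.1
```

```bash
python3 st.py L
```

```text
t 7.9 rel x,y -7.42 0.23 z 87.03 F press xyz [0.03 0.5  0.14]
```

>>> {"op": "arm_command", "data": {"rows": [{"dx": 0.001, "dy": 0, "dz": 0, "wx": 0, "wy": 0, "wz": 0, "gripper": 1}, {"dx": 0.0015, "dy": 0, "dz": 0, "wx": 0, "wy": 0, "wz": 0, "gripper": 1}, {"dx": 0.0015, "dy": 0, "dz": 0, "wx": 0, "wy": 0, "wz": 0, "gripper": 1}, {"dx": 0.0015, "dy": 0, "dz": 0, "wx": 0, "wy": 0, "wz": 0, "gripper": 1}, {"dx": 0.0015, "dy": 0, "dz": 0, "wx": 0, "wy": 0, "wz": 0, "gripper": 1}, {"dx": 0.0015, "dy": 0, "dz": 0, "wx": 0, "wy": 0, "wz": 0, "gripper": 1}, {"dx": 0.0015, "dy": 0, "dz": 0, "wx": 0, "wy": 0, "wz": 0, "gripper": 1}, {"dx": 0.0015, "dy": 0, "dz": 0, "wx": 0, "wy": 0, "wz": 0, "gripper": 1}]}}

```text
clock: 8.7
position: [523.7, 65.5, 85.7]
ee_rot: [0.029, 0.705, -0.028, 0.708]
contact_force: [-0.7, -0.1, 2.2]
gripper_width: -0.2
```

```bash
python3 st.py L; python3 look.py b1; python3 -c "
from bench import get_image; import cv2
d=get_image('side'); cv2.imwrite('pics/b1s.png',cv2.resize(d['img'][150:350,180:380,::-1],None,fx=3,fy=3))"
```

```text
t 8.7 rel x,y -7.31 0.32 z 85.66 F press xyz [-0.68 -0.12  2.18]
t 8.7 pos [523.7  65.5  85.7] F [-0.7 -0.1  2.2] w -0.2
shift mm [0. 0. 0.] rot [-0.04  0.28 -0.09]
nose pred [(268.4, 167.4), (369.2, 167.2), (470.0, 167.1), (570.8, 166.9)]
```

View pics/b1s.png

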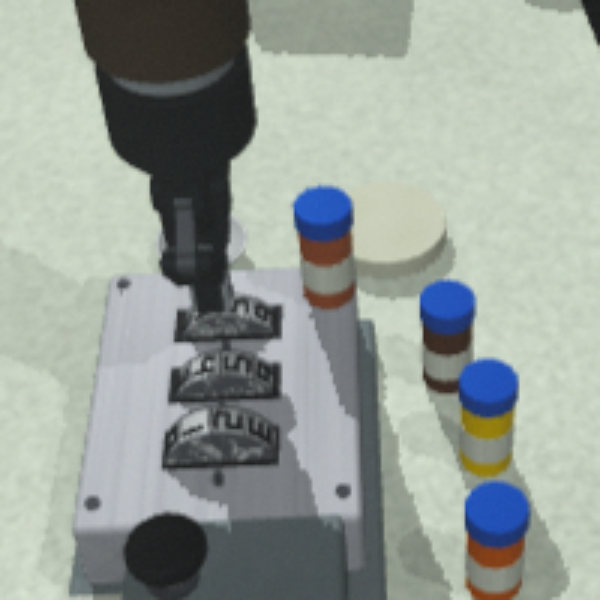

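View pics/b1.png

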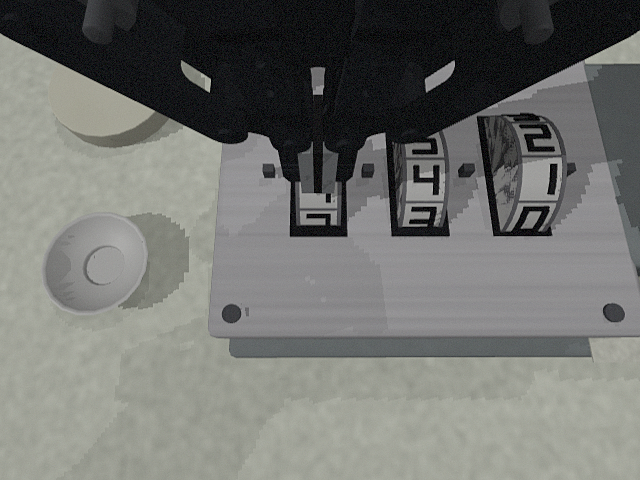

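```bash
cat > re.py <<'E'
import sys
from h import *
name=sys.argv[1]; off=float(sys.argv[2]); hs=[float(x) for x in sys.argv[3:6]]
s,d=np.load(f"pics/{name}.npy",allow_pickle=True)
strips=[]
for W,h in zip((WL,WM,WR),hs):
    u=cv2.resize(unwrap(d,s,W,h,off),(178,481)).copy(); g=cv2.cvtColor(u,cv2.COLOR_RGB2GRAY)[:,60:118].astype(float)
    cv2.line(u,(0,240),(177,240),(255,0,0),1)
    strips+=[u,np.zeros((481,20,3),np.uint8)]
cv2.imwrite(f"pics/{name}_u2.png",np.hstack(strips)[:,:,::-1])
E
python3 re.py a1 -0.9 -4 -1 2
```

```text
Traceback (most recent call last):
  File "re.py", line 2, in <module>
    from h import *
  File "h.py", line 1, in <module>
    import numpy as np, cv2
  File "re.py", line 4, in <module>
    s,d=np.load(f"pics/{name}.npy",allow_pickle=True)
NameError: name 'np' is not defined
```

```bash
mv re.py reun.py; rm -rf __pycache__/re.*; python3 reun.py a1 -0.9 -4 -1 2
```

```text
(no output)
```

View pics/a1_u2.png

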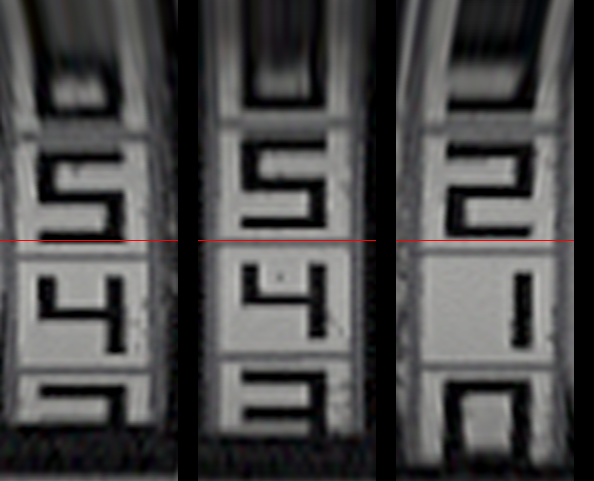

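>>> {"op": "arm_command", "data": {"rows": [{"dx": 0.0008, "dy": 0, "dz": 0, "wx": 0, "wy": 0, "wz": 0, "gripper": 1}, {"dx": 0.0008, "dy": 0, "dz": 0, "wx": 0, "wy": 0, "wz": 0, "gripper": 1}, {"dx": 0.0008, "dy": 0, "dz": 0.002, "wx": 0, "wy": 0, "wz": 0, "gripper": 1}, {"dx": 0.0008, "dy": 0, "dz": 0.0045, "wx": 0, "wy": 0, "wz": 0, "gripper": 1}, {"dx": 0.0008, "dy": 0, "dz": 0.007, "wx": 0, "wy": 0, "wz": 0, "gripper": 1}, {"dx": 0.0008, "dy": 0, "dz": 0.0095, "wx": 0, "wy": 0, "wz": 0, "gripper": 1}, {"dx": 0.0008, "dy": 0, "dz": 0.012, "wx": 0, "wy": 0, "wz": 0, "gripper": 1}, {"dx": 0.0008, "dy": 0, "dz": 0.012, "wx": 0, "wy": 0, "wz": 0, "gripper": 1}]}}

```text
clock: 9.6
position: [535.9, 64.5, 85.3]
ee_rot: [0.028, 0.705, -0.028, 0.708]
contact_force: [-2.2, -0.2, 5.2]
gripper_width: -0.1
```

```bash
python3 st.py L; python3 look.py b2
```

```text
t 9.6 rel x,y 4.89 0.29 z 85.34 F press xyz [-2.2  -0.38  5.22]
t 9.6 pos [535.9  64.5  85.3] F [-2.2 -0.2  5.2] w -0.1
shift mm [0. 0. 0.] rot [-0.04  0.29 -0.08]
nose pred [(267.3, 191.9), (370.3, 191.7), (473.4, 191.6), (576.5, 191.5)]
```

View pics/b2.png

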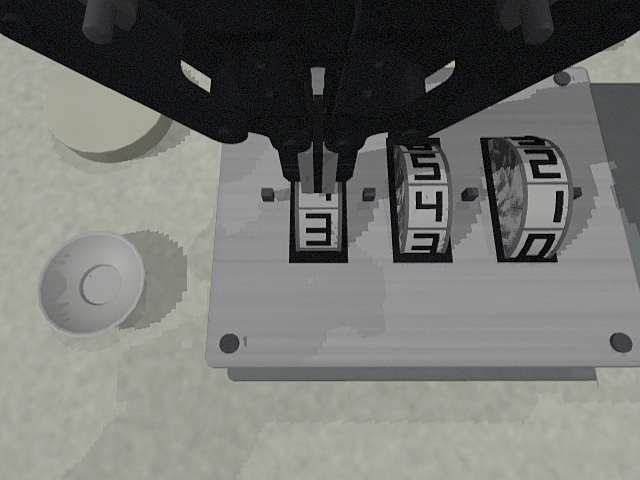

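>>> {"op": "arm_command", "data": {"rows": [{"dx": -0.01, "dy": 0, "dz": 0, "wx": 0, "wy": 0, "wz": 0, "gripper": 1}, {"dx": -0.045, "dy": 0, "dz": 0.0, "wx": 0, "wy": 0, "wz": 0, "gripper": 1}, {"dx": -0.045, "dy": -0.0463, "dz": 0.002, "wx": 0, "wy": -0.3, "wz": 0, "gripper": 1}, {"dx": -0.045, "dy": -0.0463, "dz": 0.002, "wx": 0, "wy": 0.3, "wz": 0, "gripper": 1}, {"dx": -0.045, "dy": -0.0463, "dz": 0.002, "wx": 0, "wy": 0.3, "wz": 0, "gripper": 1}, {"dx": -0.045, "dy": -0.0463, "dz": 0.002, "wx": 0, "wy": 0.3, "wz": 0, "gripper": 1}, {"dx": -0.045, "dy": -0.0463, "dz": 0.002, "wx": 0, "wy": 0.3, "wz": 0, "gripper": 1}, {"dx": -0.045, "dy": -0.0463, "dz": 0.002, "wx": 0, "wy": 0.3, "wz": 0, "gripper": 1}]}}

```text
clock: 10.45
position: [533.9, 18.8, 130.0]
ee_rot: [0.028, 0.707, -0.027, 0.706]
contact_force: [-0.1, 1.0, -0.4]
gripper_width: 0.2
```

```bash
python3 st.py M; python3 look.py b3 -0.9 -4 -1 2
```

```text
t 10.45 rel x,y 6.52 -0.04 z 129.98 F press xyz [-0.21  0.99 -0.37]
t 10.45 pos [533.9  18.8 130. ] F [-0.1  1.  -0.4] w 0.2
shift mm [0. 0. 0.] rot [ 0.02 -0.03 -0.07]
nose pred [(196.4, 226.9), (278.1, 226.8), (359.8, 226.8), (441.6, 226.8)]
```

View pics/b3.png

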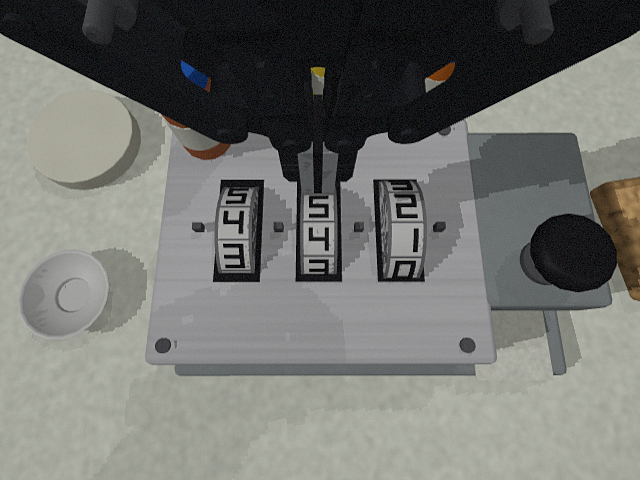

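View pics/b3_u.png

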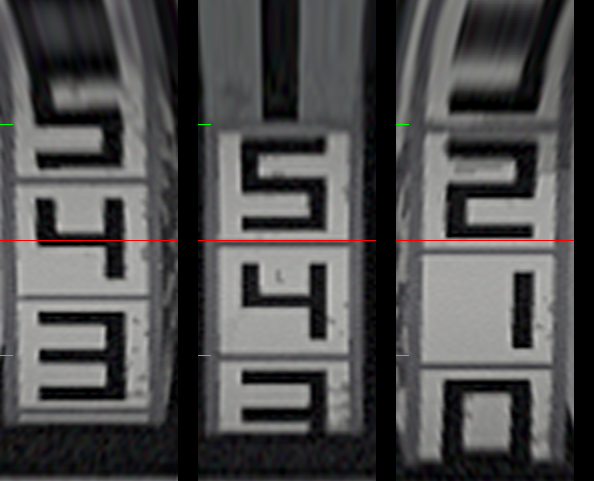

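>>> {"op": "arm_command", "data": {"rows": [{"dx": 0.015, "dy": 0, "dz": 0, "wx": 0, "wy": 0, "wz": 0, "gripper": 1}, {"dx": 0.03, "dy": 0, "dz": 0, "wx": 0, "wy": 0, "wz": 0, "gripper": 1}, {"dx": 0.035, "dy": 0, "dz": 0, "wx": 0, "wy": 0, "wz": 0, "gripper": 1}, {"dx": 0.036, "dy": 0, "dz": 0, "wx": 0, "wy": 0, "wz": 0, "gripper": 1}, {"dx": 0.036, "dy": 0, "dz": 0, "wx": 0, "wy": 0, "wz": 0, "gripper": 1}, {"dx": 0.036, "dy": 0, "dz": 0, "wx": 0, "wy": 0, "wz": 0, "gripper": 1}, {"dx": 0.036, "dy": 0, "dz": 0, "wx": 0, "wy": 0, "wz": 0, "gripper": 1}, {"dx": 0.036, "dy": 0, "dz": 0, "wx": 0, "wy": 0, "wz": 0, "gripper": 1}]}}

```text
clock: 11.3
position: [534.1, 18.8, 94.5]
ee_rot: [0.028, 0.706, -0.027, 0.707]
contact_force: [0.2, -0.6, 0.6]
gripper_width: 0.1
```

```bash
python3 st.py M
```

```text
t 11.3 rel x,y 6.77 0.02 z 94.49 F press xyz [ 0.26 -0.58  0.64]
```

>>> {"op": "arm_command", "data": {"rows": [{"dx": 0.001, "dy": 0, "dz": 0, "wx": 0, "wy": 0, "wz": 0, "gripper": 1}, {"dx": 0.002, "dy": 0, "dz": 0, "wx": 0, "wy": 0, "wz": 0, "gripper": 1}, {"dx": 0.002, "dy": 0, "dz": 0, "wx": 0, "wy": 0, "wz": 0, "gripper": 1}, {"dx": 0.002, "dy": 0, "dz": 0, "wx": 0, "wy": 0, "wz": 0, "gripper": 1}, {"dx": 0.002, "dy": 0, "dz": 0, "wx": 0, "wy": 0, "wz": 0, "gripper": 1}, {"dx": 0.002, "dy": 0, "dz": 0, "wx": 0, "wy": 0, "wz": 0, "gripper": 1}, {"dx": 0.002, "dy": 0, "dz": 0, "wx": 0, "wy": 0, "wz": 0, "gripper": 1}, {"dx": 0.002, "dy": 0, "dz": 0, "wx": 0, "wy": 0, "wz": 0, "gripper": 1}]}}

```text
clock: 12.1
position: [534.2, 18.8, 92.5]
ee_rot: [0.028, 0.706, -0.027, 0.707]
contact_force: [-0.4, 0.4, -0.5]
gripper_width: 0.0
```

```bash
python3 st.py M
```

```text
t 12.1 rel x,y 6.79 0.05 z 92.5 F press xyz [-0.4   0.35 -0.51]
```

>>> {"op": "arm_command", "data": {"rows": [{"dx": 0.001, "dy": 0, "dz": 0, "wx": 0, "wy": 0, "wz": 0, "gripper": 1}, {"dx": 0.002, "dy": 0, "dz": 0, "wx": 0, "wy": 0, "wz": 0, "gripper": 1}, {"dx": 0.002, "dy": 0, "dz": 0, "wx": 0, "wy": 0, "wz": 0, "gripper": 1}, {"dx": 0.002, "dy": 0, "dz": 0, "wx": 0, "wy": 0, "wz": 0, "gripper": 1}, {"dx": 0.002, "dy": 0, "dz": 0, "wx": 0, "wy": 0, "wz": 0, "gripper": 1}, {"dx": 0.002, "dy": 0, "dz": 0, "wx": 0, "wy": 0, "wz": 0, "gripper": 1}, {"dx": 0.002, "dy": 0, "dz": 0, "wx": 0, "wy": 0, "wz": 0, "gripper": 1}, {"dx": 0.002, "dy": 0, "dz": 0, "wx": 0, "wy": 0, "wz": 0, "gripper": 1}]}}

```text
clock: 12.9
position: [534.2, 18.8, 90.5]
ee_rot: [0.028, 0.706, -0.027, 0.707]
contact_force: [0.4, -0.1, 0.3]
gripper_width: 0.1
```

```bash
python3 st.py M
```

```text
t 12.9 rel x,y 6.79 0.03 z 90.53 F press xyz [ 0.43 -0.09  0.29]
```

>>> {"op": "arm_command", "data": {"rows": [{"dx": 0.001, "dy": 0, "dz": 0, "wx": 0, "wy": 0, "wz": 0, "gripper": 1}, {"dx": 0.002, "dy": 0, "dz": 0, "wx": 0, "wy": 0, "wz": 0, "gripper": 1}, {"dx": 0.002, "dy": 0, "dz": 0, "wx": 0, "wy": 0, "wz": 0, "gripper": 1}, {"dx": 0.002, "dy": 0, "dz": 0, "wx": 0, "wy": 0, "wz": 0, "gripper": 1}, {"dx": 0.002, "dy": 0, "dz": 0, "wx": 0, "wy": 0, "wz": 0, "gripper": 1}, {"dx": 0.002, "dy": 0, "dz": 0, "wx": 0, "wy": 0, "wz": 0, "gripper": 1}, {"dx": 0.002, "dy": 0, "dz": 0, "wx": 0, "wy": 0, "wz": 0, "gripper": 1}, {"dx": 0.002, "dy": 0, "dz": 0, "wx": 0, "wy": 0, "wz": 0, "gripper": 1}]}}

```text
clock: 13.7
position: [534.2, 18.8, 88.6]
ee_rot: [0.028, 0.706, -0.027, 0.707]
contact_force: [1.2, -1.0, 0.2]
gripper_width: -0.0
```

```bash
python3 st.py M
```

```text
t 13.7 rel x,y 6.83 0.06 z 88.57 F press xyz [ 1.28 -0.86  0.23]
```

>>> {"op": "arm_command", "data": {"rows": [{"dx": 0.001, "dy": 0, "dz": 0, "wx": 0, "wy": 0, "wz": 0, "gripper": 1}, {"dx": 0.0017, "dy": 0, "dz": 0, "wx": 0, "wy": 0, "wz": 0, "gripper": 1}, {"dx": 0.0017, "dy": 0, "dz": 0, "wx": 0, "wy": 0, "wz": 0, "gripper": 1}, {"dx": 0.0017, "dy": 0, "dz": 0, "wx": 0, "wy": 0, "wz": 0, "gripper": 1}, {"dx": 0.0017, "dy": 0, "dz": 0, "wx": 0, "wy": 0, "wz": 0, "gripper": 1}, {"dx": 0.0017, "dy": 0, "dz": 0, "wx": 0, "wy": 0, "wz": 0, "gripper": 1}, {"dx": 0.0017, "dy": 0, "dz": 0, "wx": 0, "wy": 0, "wz": 0, "gripper": 1}, {"dx": 0.0017, "dy": 0, "dz": 0, "wx": 0, "wy": 0, "wz": 0, "gripper": 1}]}}

```text
clock: 14.5
position: [534.2, 18.8, 86.9]
ee_rot: [0.028, 0.706, -0.027, 0.707]
contact_force: [-0.6, 0.7, 0.3]
gripper_width: 0.3
```

```bash
python3 st.py M
```

```text
t 14.5 rel x,y 6.81 0.05 z 86.87 F press xyz [-0.65  0.63  0.26]
```

>>> {"op": "arm_command", "data": {"rows": [{"dx": 0.001, "dy": 0, "dz": 0, "wx": 0, "wy": 0, "wz": 0, "gripper": 1}, {"dx": 0.0015, "dy": 0, "dz": 0, "wx": 0, "wy": 0, "wz": 0, "gripper": 1}, {"dx": 0.0015, "dy": 0, "dz": 0, "wx": 0, "wy": 0, "wz": 0, "gripper": 1}, {"dx": 0.0015, "dy": 0, "dz": 0, "wx": 0, "wy": 0, "wz": 0, "gripper": 1}, {"dx": 0.0015, "dy": 0, "dz": 0, "wx": 0, "wy": 0, "wz": 0, "gripper": 1}, {"dx": 0.0015, "dy": 0, "dz": 0, "wx": 0, "wy": 0, "wz": 0, "gripper": 1}, {"dx": 0.0015, "dy": 0, "dz": 0, "wx": 0, "wy": 0, "wz": 0, "gripper": 1}, {"dx": 0.0015, "dy": 0, "dz": 0, "wx": 0, "wy": 0, "wz": 0, "gripper": 1}]}}

```text
clock: 15.3
position: [534.4, 18.8, 86.1]
ee_rot: [0.028, 0.706, -0.027, 0.707]
contact_force: [-2.0, 0.2, 6.3]
gripper_width: -0.2
```

```bash
python3 st.py M; python3 look.py c1 -0.9 -4 -3 2
```

```text
t 15.3 rel x,y 6.98 0.05 z 86.15 F press xyz [-2.03  0.06  6.33]
t 15.3 pos [534.4  18.8  86.1] F [-2.   0.2  6.3] w -0.2
shift mm [0. 0. 0.] rot [ 0.04  0.06 -0.09]
nose pred [(165.0, 198.6), (268.0, 198.6), (371.0, 198.6), (474.1, 198.6)]
```

View pics/c1.png

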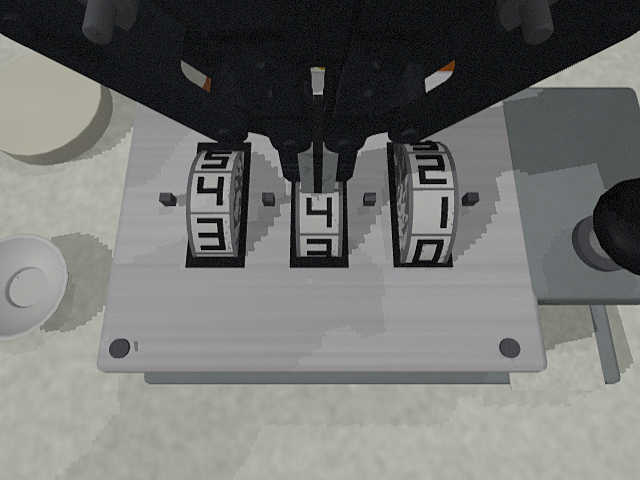

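>>> {"op": "arm_command", "data": {"rows": [{"dx": 0.0008, "dy": 0, "dz": -0.001, "wx": 0, "wy": 0, "wz": 0, "gripper": 1}, {"dx": 0.0008, "dy": 0, "dz": -0.0035, "wx": 0, "wy": 0, "wz": 0, "gripper": 1}, {"dx": 0.0008, "dy": 0, "dz": -0.006, "wx": 0, "wy": 0, "wz": 0, "gripper": 1}, {"dx": 0.0008, "dy": 0, "dz": -0.0085, "wx": 0, "wy": 0, "wz": 0, "gripper": 1}, {"dx": 0.0008, "dy": 0, "dz": -0.011, "wx": 0, "wy": 0, "wz": 0, "gripper": 1}, {"dx": 0.0008, "dy": 0, "dz": -0.0135, "wx": 0, "wy": 0, "wz": 0, "gripper": 1}, {"dx": 0.0008, "dy": 0, "dz": -0.016, "wx": 0, "wy": 0, "wz": 0, "gripper": 1}, {"dx": 0.0008, "dy": 0, "dz": -0.016, "wx": 0, "wy": 0, "wz": 0, "gripper": 1}]}}

```text
clock: 16.15
position: [518.9, 20.2, 86.0]
ee_rot: [0.028, 0.705, -0.027, 0.708]
contact_force: [0.7, -1.0, 6.2]
gripper_width: 0.0
```

```bash
python3 st.py M; python3 look.py c2 -0.9 -4 -3 2
```

```text
t 16.15 rel x,y -8.49 0.2 z 86.05 F press xyz [ 0.8  -0.98  6.16]
t 16.15 pos [518.9  20.2  86. ] F [ 0.7 -1.   6.2] w 0.0
shift mm [0. 0. 0.] rot [ 0.06  0.18 -0.12]
nose pred [(169.1, 167.0), (269.5, 167.0), (370.0, 167.0), (470.6, 167.0)]
```

View pics/c2.png

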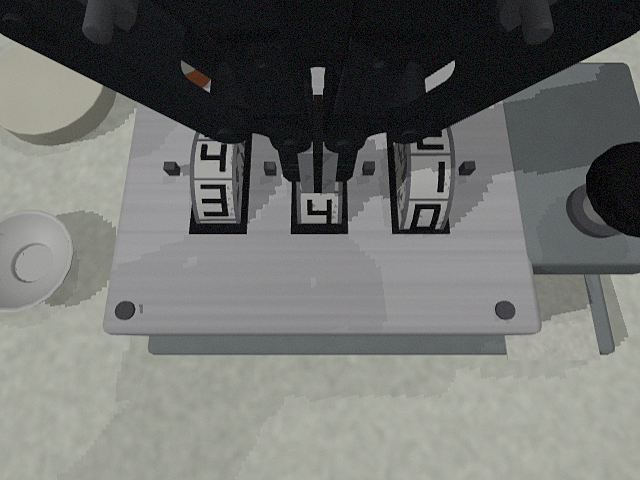

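>>> {"op": "arm_command", "data": {"rows": [{"dx": -0.006, "dy": 0, "dz": 0, "wx": 0, "wy": 0, "wz": 0, "gripper": 1}, {"dx": -0.006, "dy": 0, "dz": 0.0155, "wx": 0, "wy": 0, "wz": 0, "gripper": 1}, {"dx": -0.006, "dy": 0, "dz": 0.0155, "wx": 0, "wy": 0, "wz": 0, "gripper": 1}, {"dx": -0.004, "dy": 0, "dz": 0.0155, "wx": 0, "wy": 0, "wz": 0, "gripper": 1}, {"dx": -0.002, "dy": 0, "dz": 0.0155, "wx": 0, "wy": 0, "wz": 0, "gripper": 1}, {"dx": -0.0005, "dy": 0, "dz": 0.0155, "wx": 0, "wy": 0, "wz": 0, "gripper": 1}, {"dx": 0.0005, "dy": 0, "dz": 0.0155, "wx": 0, "wy": 0, "wz": 0, "gripper": 1}, {"dx": 0.0005, "dy": 0, "dz": 0.0155, "wx": 0, "wy": 0, "wz": 0, "gripper": 1}]}}

```text
clock: 17.0
position: [534.0, 18.9, 86.2]
ee_rot: [0.028, 0.706, -0.027, 0.707]
contact_force: [-3.5, -0.4, 5.1]
gripper_width: 0.4
```

```bash
python3 st.py M
```

```text
t 17.0 rel x,y 6.64 0.07 z 86.17 F press xyz [-3.51 -0.63  5.12]
```

>>> {"op": "arm_command", "data": {"rows": [{"dx": 0.0008, "dy": 0, "dz": -0.001, "wx": 0, "wy": 0, "wz": 0, "gripper": 1}, {"dx": 0.0008, "dy": 0, "dz": -0.0035, "wx": 0, "wy": 0, "wz": 0, "gripper": 1}, {"dx": 0.0008, "dy": 0, "dz": -0.006, "wx": 0, "wy": 0, "wz": 0, "gripper": 1}, {"dx": 0.0008, "dy": 0, "dz": -0.0085, "wx": 0, "wy": 0, "wz": 0, "gripper": 1}, {"dx": 0.0008, "dy": 0, "dz": -0.011, "wx": 0, "wy": 0, "wz": 0, "gripper": 1}, {"dx": 0.0008, "dy": 0, "dz": -0.0135, "wx": 0, "wy": 0, "wz": 0, "gripper": 1}, {"dx": 0.0008, "dy": 0, "dz": -0.016, "wx": 0, "wy": 0, "wz": 0, "gripper": 1}, {"dx": 0.0008, "dy": 0, "dz": -0.016, "wx": 0, "wy": 0, "wz": 0, "gripper": 1}]}}

```text
clock: 17.8
position: [518.4, 20.2, 86.0]
ee_rot: [0.028, 0.705, -0.027, 0.708]
contact_force: [1.6, -1.1, 5.9]
gripper_width: 0.0
```

```bash
python3 st.py M
```

```text
t 17.8 rel x,y -9.06 0.15 z 86.02 F press xyz [ 1.67 -0.99  5.93]
```

>>> {"op": "arm_command", "data": {"rows": [{"dx": -0.008, "dy": 0, "dz": 0, "wx": 0, "wy": 0, "wz": 0, "gripper": 1}, {"dx": -0.04, "dy": 0, "dz": 0.016, "wx": 0, "wy": 0, "wz": 0, "gripper": 1}, {"dx": -0.04, "dy": 0, "dz": 0.016, "wx": 0, "wy": 0, "wz": 0, "gripper": 1}, {"dx": -0.04, "dy": 0, "dz": 0.016, "wx": 0, "wy": 0.1, "wz": 0, "gripper": 1}, {"dx": -0.04, "dy": 0, "dz": 0.016, "wx": 0, "wy": 0.1, "wz": 0, "gripper": 1}, {"dx": -0.04, "dy": 0, "dz": 0.016, "wx": 0, "wy": 0.1, "wz": 0, "gripper": 1}, {"dx": -0.04, "dy": 0, "dz": 0.016, "wx": 0, "wy": 0.1, "wz": 0, "gripper": 1}, {"dx": -0.04, "dy": 0, "dz": 0.016, "wx": 0, "wy": 0.1, "wz": 0, "gripper": 1}]}}

```text
clock: 18.6
position: [533.8, 18.8, 125.6]
ee_rot: [0.028, 0.706, -0.027, 0.707]
contact_force: [0.5, 0.5, 0.8]
gripper_width: 0.2
```

```bash
python3 st.py M; python3 look.py c3 -0.9 -4 -3 2
```

```text
t 18.6 rel x,y 6.4 0.02 z 125.63 F press xyz [0.45 0.56 0.85]
t 18.6 pos [533.8  18.8 125.6] F [0.5 0.5 0.8] w 0.2
shift mm [0. 0. 0.] rot [ 0.11  0.08 -0.08]
nose pred [(194.0, 224.3), (277.4, 224.4), (360.8, 224.5), (444.3, 224.6)]
```

View pics/c3_u.png

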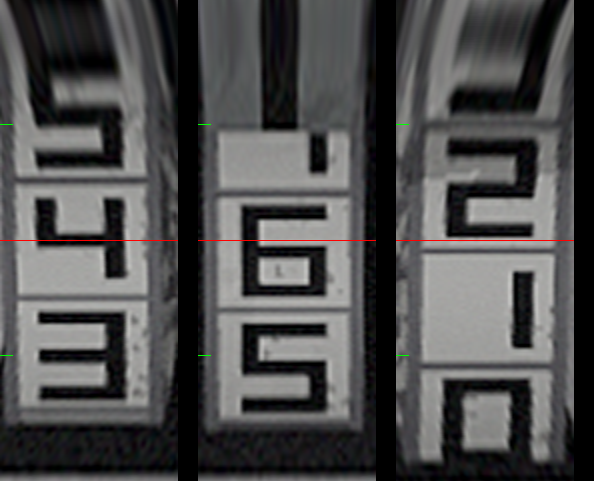

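View pics/c3.png

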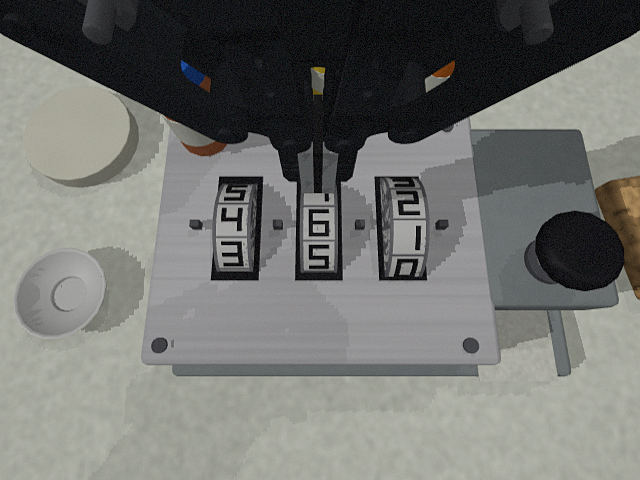

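>>> {"op": "arm_command", "data": {"rows": [{"dx": 0.015, "dy": 0, "dz": 0.0015, "wx": 0, "wy": 0, "wz": 0, "gripper": 1}, {"dx": 0.03, "dy": 0, "dz": 0.0015, "wx": 0, "wy": 0, "wz": 0, "gripper": 1}, {"dx": 0.035, "dy": 0, "dz": 0.0015, "wx": 0, "wy": 0, "wz": 0, "gripper": 1}, {"dx": 0.0375, "dy": 0, "dz": 0.0015, "wx": 0, "wy": 0, "wz": 0, "gripper": 1}, {"dx": 0.0385, "dy": 0, "dz": 0.0015, "wx": 0, "wy": 0, "wz": 0, "gripper": 1}, {"dx": 0.0393, "dy": 0, "dz": 0.0015, "wx": 0, "wy": 0, "wz": 0, "gripper": 1}, {"dx": 0.0393, "dy": 0, "dz": 0.0015, "wx": 0, "wy": 0, "wz": 0, "gripper": 1}, {"dx": 0.0393, "dy": 0, "dz": 0.0015, "wx": 0, "wy": 0, "wz": 0, "gripper": 1}]}}

```text
clock: 19.45
position: [535.8, 18.9, 87.0]
ee_rot: [0.028, 0.706, -0.026, 0.708]
contact_force: [0.4, 0.1, 0.7]
gripper_width: -0.0
```

```bash
python3 st.py M
```

```text
t 19.45 rel x,y 8.44 0.23 z 86.96 F press xyz [0.37 0.12 0.66]
```

>>> {"op": "arm_command", "data": {"rows": [{"dx": 0.0016, "dy": 0, "dz": 0, "wx": 0, "wy": 0, "wz": 0, "gripper": 1}, {"dx": 0.0016, "dy": 0, "dz": -0.0025, "wx": 0, "wy": 0, "wz": 0, "gripper": 1}, {"dx": 0.0016, "dy": 0, "dz": -0.0055, "wx": 0, "wy": 0, "wz": 0, "gripper": 1}, {"dx": 0.0016, "dy": 0, "dz": -0.0085, "wx": 0, "wy": 0, "wz": 0, "gripper": 1}, {"dx": 0.0016, "dy": 0, "dz": -0.0115, "wx": 0, "wy": 0, "wz": 0, "gripper": 1}, {"dx": 0.0016, "dy": 0, "dz": -0.0145, "wx": 0, "wy": 0, "wz": 0, "gripper": 1}, {"dx": 0.0016, "dy": 0, "dz": -0.0175, "wx": 0, "wy": 0, "wz": 0, "gripper": 1}, {"dx": 0.0016, "dy": 0, "dz": -0.0175, "wx": 0, "wy": 0, "wz": 0, "gripper": 1}]}}

```text
clock: 20.25
position: [518.6, 20.4, 86.0]
ee_rot: [0.028, 0.705, -0.026, 0.708]
contact_force: [1.0, -0.6, 5.6]
gripper_width: -0.3
```

```bash
python3 st.py M; python3 st.py R
```

```text
t 20.25 rel x,y -8.84 0.39 z 86.02 F press xyz [ 1.   -0.5   5.55]
t 20.25 rel x,y -8.8 45.83 z 86.02 F press xyz [ 1.   -0.5   5.55]
```

>>> {"op": "arm_command", "data": {"rows": [{"dx": -0.008, "dy": 0, "dz": 0, "wx": 0, "wy": 0, "wz": 0, "gripper": 1}, {"dx": -0.04, "dy": 0, "dz": 0.0, "wx": 0, "wy": 0, "wz": 0, "gripper": 1}, {"dx": -0.04, "dy": -0.046, "dz": 0.016, "wx": 0, "wy": 0.2, "wz": 0, "gripper": 1}, {"dx": -0.04, "dy": -0.046, "dz": 0.016, "wx": 0, "wy": 0.2, "wz": 0, "gripper": 1}, {"dx": -0.04, "dy": -0.046, "dz": 0.016, "wx": 0, "wy": 0.2, "wz": 0, "gripper": 1}, {"dx": -0.04, "dy": -0.046, "dz": 0.016, "wx": 0, "wy": 0.2, "wz": 0, "gripper": 1}, {"dx": -0.04, "dy": -0.046, "dz": 0.016, "wx": 0, "wy": 0.2, "wz": 0, "gripper": 1}, {"dx": -0.04, "dy": -0.046, "dz": 0.016, "wx": 0, "wy": 0.2, "wz": 0, "gripper": 1}]}}

```text
clock: 21.05
position: [530.5, -26.1, 125.7]
ee_rot: [0.027, 0.707, -0.026, 0.707]
contact_force: [0.3, 1.0, 0.4]
gripper_width: -0.1
```

```bash
python3 st.py R; python3 look.py d1 -0.9 -4 -3 2
```

```text
t 21.05 rel x,y 6.66 0.43 z 125.69 F press xyz [0.2  1.05 0.4 ]
t 21.05 pos [530.5 -26.1 125.7] F [0.3 1.  0.4] w -0.1
shift mm [0. 0. 0.] rot [ 0.2   0.   -0.13]
nose pred [(112.6, 224.2), (195.8, 224.4), (279.2, 224.7), (362.6, 224.9)]
```

View pics/d1_u.png

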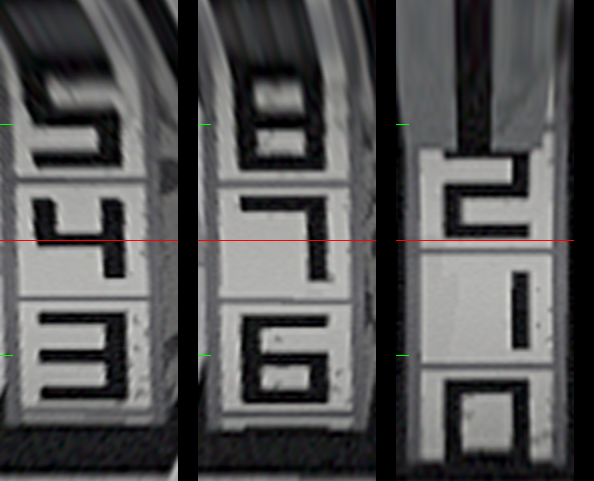

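View pics/d1.png

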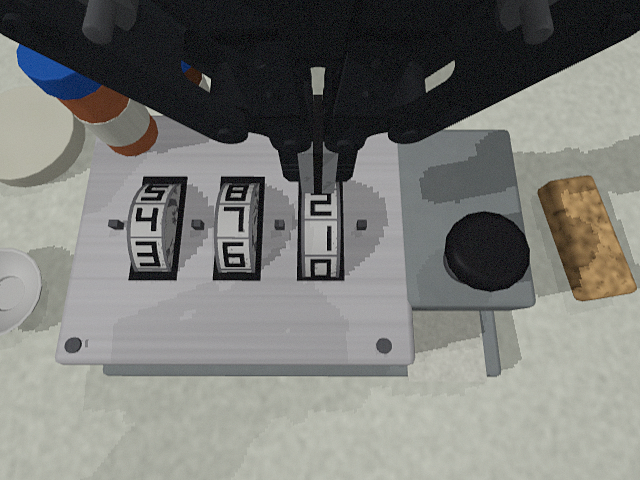

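>>> {"op": "arm_command", "data": {"rows": [{"dx": 0.015, "dy": -0.0004, "dz": 0, "wx": 0, "wy": 0, "wz": 0, "gripper": 1}, {"dx": 0.027, "dy": -0.0004, "dz": 0, "wx": 0, "wy": 0, "wz": 0, "gripper": 1}, {"dx": 0.03, "dy": -0.0004, "dz": 0, "wx": 0, "wy": 0, "wz": 0, "gripper": 1}, {"dx": 0.031, "dy": -0.0004, "dz": 0, "wx": 0, "wy": 0, "wz": 0, "gripper": 1}, {"dx": 0.031, "dy": -0.0004, "dz": 0, "wx": 0, "wy": 0, "wz": 0, "gripper": 1}, {"dx": 0.031, "dy": -0.0004, "dz": 0, "wx": 0, "wy": 0, "wz": 0, "gripper": 1}, {"dx": 0.031, "dy": -0.0004, "dz": 0, "wx": 0, "wy": 0, "wz": 0, "gripper": 1}, {"dx": 0.031, "dy": -0.0004, "dz": 0, "wx": 0, "wy": 0, "wz": 0, "gripper": 1}]}}

```text
clock: 21.9
position: [530.8, -26.5, 95.1]
ee_rot: [0.027, 0.706, -0.026, 0.707]
contact_force: [0.7, -0.8, 0.2]
gripper_width: 0.3
```

```bash
python3 st.py R
```

```text
t 21.9 rel x,y 6.99 0.08 z 95.12 F press xyz [ 0.78 -0.77  0.18]
```

>>> {"op": "arm_command", "data": {"rows": [{"dx": 0.001, "dy": 0, "dz": 0, "wx": 0, "wy": 0, "wz": 0, "gripper": 1}, {"dx": 0.002, "dy": 0, "dz": 0, "wx": 0, "wy": 0, "wz": 0, "gripper": 1}, {"dx": 0.002, "dy": 0, "dz": 0, "wx": 0, "wy": 0, "wz": 0, "gripper": 1}, {"dx": 0.002, "dy": 0, "dz": 0, "wx": 0, "wy": 0, "wz": 0, "gripper": 1}, {"dx": 0.002, "dy": 0, "dz": 0, "wx": 0, "wy": 0, "wz": 0, "gripper": 1}, {"dx": 0.002, "dy": 0, "dz": 0, "wx": 0, "wy": 0, "wz": 0, "gripper": 1}, {"dx": 0.002, "dy": 0, "dz": 0, "wx": 0, "wy": 0, "wz": 0, "gripper": 1}, {"dx": 0.002, "dy": 0, "dz": 0, "wx": 0, "wy": 0, "wz": 0, "gripper": 1}]}}

```text
clock: 22.7
position: [530.9, -26.4, 93.2]
ee_rot: [0.027, 0.706, -0.026, 0.707]
contact_force: [0.7, -0.8, 0.6]
gripper_width: -0.3
```

```bash
python3 st.py R
```

```text
t 22.7 rel x,y 7.08 0.12 z 93.18 F press xyz [ 0.8  -0.73  0.55]
```

>>> {"op": "arm_command", "data": {"rows": [{"dx": 0.001, "dy": 0, "dz": 0, "wx": 0, "wy": 0, "wz": 0, "gripper": 1}, {"dx": 0.0018, "dy": 0, "dz": 0, "wx": 0, "wy": 0, "wz": 0, "gripper": 1}, {"dx": 0.0018, "dy": 0, "dz": 0, "wx": 0, "wy": 0, "wz": 0, "gripper": 1}, {"dx": 0.0018, "dy": 0, "dz": 0, "wx": 0, "wy": 0, "wz": 0, "gripper": 1}, {"dx": 0.0018, "dy": 0, "dz": 0, "wx": 0, "wy": 0, "wz": 0, "gripper": 1}, {"dx": 0.0018, "dy": 0, "dz": 0, "wx": 0, "wy": 0, "wz": 0, "gripper": 1}, {"dx": 0.0018, "dy": 0, "dz": 0, "wx": 0, "wy": 0, "wz": 0, "gripper": 1}, {"dx": 0.0018, "dy": 0, "dz": 0, "wx": 0, "wy": 0, "wz": 0, "gripper": 1}]}}

```text
clock: 23.5
position: [531.1, -26.5, 92.3]
ee_rot: [0.027, 0.706, -0.026, 0.707]
contact_force: [-1.5, 0.6, 6.5]
gripper_width: 0.3
```

```bash
python3 st.py R
```

```text
t 23.5 rel x,y 7.3 0.11 z 92.3 F press xyz [-1.5   0.53  6.52]
```

>>> {"op": "arm_command", "data": {"rows": [{"dx": 0.0008, "dy": 0, "dz": -0.001, "wx": 0, "wy": 0, "wz": 0, "gripper": 1}, {"dx": 0.0008, "dy": 0, "dz": -0.0035, "wx": 0, "wy": 0, "wz": 0, "gripper": 1}, {"dx": 0.0008, "dy": 0, "dz": -0.006, "wx": 0, "wy": 0, "wz": 0, "gripper": 1}, {"dx": 0.0008, "dy": 0, "dz": -0.0085, "wx": 0, "wy": 0, "wz": 0, "gripper": 1}, {"dx": 0.0008, "dy": 0, "dz": -0.011, "wx": 0, "wy": 0, "wz": 0, "gripper": 1}, {"dx": 0.0008, "dy": 0, "dz": -0.013, "wx": 0, "wy": 0, "wz": 0, "gripper": 1}, {"dx": 0.0008, "dy": 0, "dz": -0.0145, "wx": 0, "wy": 0, "wz": 0, "gripper": 1}, {"dx": 0.0008, "dy": 0, "dz": -0.0145, "wx": 0, "wy": 0, "wz": 0, "gripper": 1}]}}

```text
clock: 24.3
position: [517.7, -25.3, 92.4]
ee_rot: [0.027, 0.705, -0.025, 0.708]
contact_force: [0.7, -1.0, 5.3]
gripper_width: -0.0
```

```bash
python3 st.py R
```

```text
t 24.3 rel x,y -6.16 0.22 z 92.41 F press xyz [ 0.79 -0.94  5.3 ]
```

Lift, return above, and look before the last stroke.

>>> {"op": "arm_command", "data": {"rows": [{"dx": -0.008, "dy": 0, "dz": 0, "wx": 0, "wy": 0, "wz": 0, "gripper": 1}, {"dx": -0.034, "dy": 0, "dz": 0.0135, "wx": 0, "wy": 0.2, "wz": 0, "gripper": 1}, {"dx": -0.034, "dy": 0, "dz": 0.0135, "wx": 0, "wy": 0.2, "wz": 0, "gripper": 1}, {"dx": -0.034, "dy": 0, "dz": 0.0135, "wx": 0, "wy": 0.2, "wz": 0, "gripper": 1}, {"dx": -0.034, "dy": 0, "dz": 0.0135, "wx": 0, "wy": 0.2, "wz": 0, "gripper": 1}, {"dx": -0.034, "dy": 0, "dz": 0.0135, "wx": 0, "wy": 0.2, "wz": 0, "gripper": 1}, {"dx": -0.034, "dy": 0, "dz": 0.0135, "wx": 0, "wy": 0.2, "wz": 0, "gripper": 1}, {"dx": -0.034, "dy": 0, "dz": 0.0135, "wx": 0, "wy": 0.2, "wz": 0, "gripper": 1}]}}

```text
clock: 25.1
position: [530.6, -26.4, 126.0]
ee_rot: [0.027, 0.706, -0.025, 0.707]
contact_force: [-1.1, -0.1, 0.1]
gripper_width: -0.0
```

```bash
python3 st.py R; python3 look.py d2 -0.9 -4 -3 3
```

```text
t 25.1 rel x,y 6.77 0.09 z 126.04 F press xyz [-1.06 -0.17  0.1 ]
t 25.1 pos [530.6 -26.4 126. ] F [-1.1 -0.1  0.1] w -0.0
shift mm [0. 0. 0.] rot [ 0.25  0.02 -0.14]
nose pred [(112.3, 224.5), (195.4, 224.8), (278.6, 225.0), (361.9, 225.3)]
```

View pics/d2_u.png

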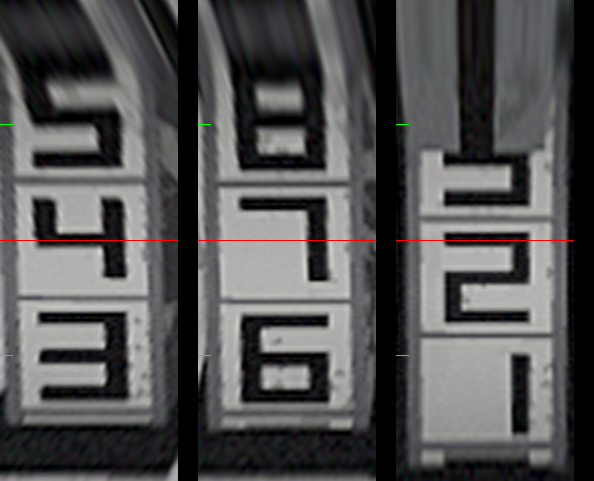

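>>> {"op": "arm_command", "data": {"rows": [{"dx": 0.015, "dy": 0, "dz": 0, "wx": 0, "wy": 0, "wz": 0, "gripper": 1}, {"dx": 0.027, "dy": 0, "dz": 0, "wx": 0, "wy": 0, "wz": 0, "gripper": 1}, {"dx": 0.031, "dy": 0, "dz": 0, "wx": 0, "wy": 0, "wz": 0, "gripper": 1}, {"dx": 0.0325, "dy": 0, "dz": 0, "wx": 0, "wy": 0, "wz": 0, "gripper": 1}, {"dx": 0.0334, "dy": 0, "dz": 0, "wx": 0, "wy": 0, "wz": 0, "gripper": 1}, {"dx": 0.0334, "dy": 0, "dz": 0, "wx": 0, "wy": 0, "wz": 0, "gripper": 1}, {"dx": 0.0334, "dy": 0, "dz": 0, "wx": 0, "wy": 0, "wz": 0, "gripper": 1}, {"dx": 0.0334, "dy": 0, "dz": 0, "wx": 0, "wy": 0, "wz": 0, "gripper": 1}]}}

```text
clock: 25.95
position: [531.3, -26.2, 93.2]
ee_rot: [0.027, 0.706, -0.025, 0.707]
contact_force: [-0.1, -0.4, 1.4]
gripper_width: 0.0
```

```bash
python3 st.py R
```

```text
t 25.95 rel x,y 7.46 0.36 z 93.18 F press xyz [-0.09 -0.42  1.38]
```

>>> {"op": "arm_command", "data": {"rows": [{"dx": 0.0016, "dy": 0, "dz": 0, "wx": 0, "wy": 0, "wz": 0, "gripper": 1}, {"dx": 0.0016, "dy": 0, "dz": -0.002, "wx": 0, "wy": 0, "wz": 0, "gripper": 1}, {"dx": 0.0016, "dy": 0, "dz": -0.0045, "wx": 0, "wy": 0, "wz": 0, "gripper": 1}, {"dx": 0.0016, "dy": 0, "dz": -0.007, "wx": 0, "wy": 0, "wz": 0, "gripper": 1}, {"dx": 0.0016, "dy": 0, "dz": -0.0095, "wx": 0, "wy": 0, "wz": 0, "gripper": 1}, {"dx": 0.0016, "dy": 0, "dz": -0.0115, "wx": 0, "wy": 0, "wz": 0, "gripper": 1}, {"dx": 0.0016, "dy": 0, "dz": -0.013, "wx": 0, "wy": 0, "wz": 0, "gripper": 1}, {"dx": 0.0016, "dy": 0, "dz": -0.013, "wx": 0, "wy": 0, "wz": 0, "gripper": 1}]}}

```text
clock: 26.75
position: [519.2, -25.1, 92.4]
ee_rot: [0.027, 0.705, -0.025, 0.708]
contact_force: [1.2, -2.5, 5.5]
gripper_width: -0.1
```

```bash
python3 st.py R;python3 st.py P
```

```text
t 26.75 rel x,y -4.63 0.53 z 92.43 F press xyz [ 1.38 -2.36  5.47]
t 26.75 rel x,y 14.48 80.28 z 92.43 F press xyz [ 1.38 -2.36  5.47]
```

>>> {"op": "arm_command", "data": {"rows": [{"dx": -0.008, "dy": 0, "dz": 0, "wx": 0, "wy": 0, "wz": 0, "gripper": 1}, {"dx": -0.045, "dy": 0, "dz": 0.014, "wx": 0, "wy": 0.2, "wz": 0, "gripper": 1}, {"dx": -0.06, "dy": 0, "dz": 0.02, "wx": 0, "wy": 0.2, "wz": 0, "gripper": 1}, {"dx": -0.06, "dy": 0, "dz": 0.02, "wx": 0, "wy": 0.2, "wz": 0, "gripper": 1}, {"dx": -0.06, "dy": 0, "dz": 0.02, "wx": 0, "wy": 0.2, "wz": 0, "gripper": 1}, {"dx": -0.06, "dy": 0, "dz": 0.02, "wx": 0, "wy": 0.2, "wz": 0, "gripper": 1}, {"dx": -0.06, "dy": 0, "dz": 0.02, "wx": 0, "wy": 0.2, "wz": 0, "gripper": 1}, {"dx": -0.06, "dy": 0, "dz": 0.02, "wx": 0, "wy": 0.2, "wz": 0, "gripper": 1}]}}

```text
clock: 27.55
position: [538.1, -26.8, 151.6]
ee_rot: [0.027, 0.707, -0.025, 0.706]
contact_force: [0.4, -0.6, -0.1]
gripper_width: -0.4
```

```bash
python3 st.py R; python3 look.py d3 -0.9 -4 -3 3
```

```text
t 27.55 rel x,y 14.36 0.31 z 151.64 F press xyz [ 0.43 -0.58 -0.13]
t 27.55 pos [538.1 -26.8 151.6] F [ 0.4 -0.6 -0.1] w -0.4
shift mm [0. 0. 0.] rot [ 0.29 -0.03 -0.17]
nose pred [(133.5, 248.7), (208.2, 249.0), (283.0, 249.3), (357.9, 249.6)]
```

View pics/d3_u.png

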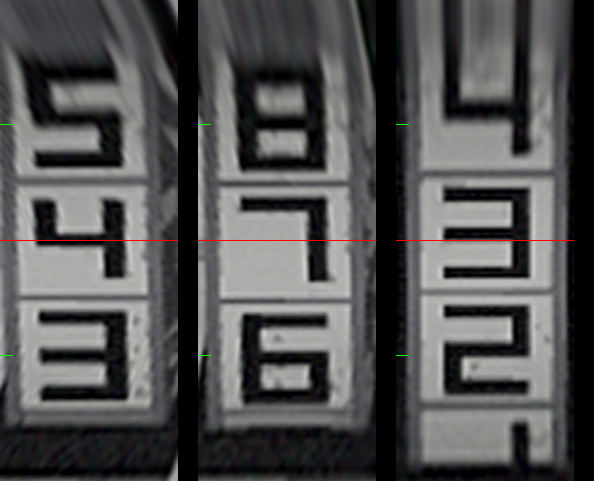

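View pics/d3.png

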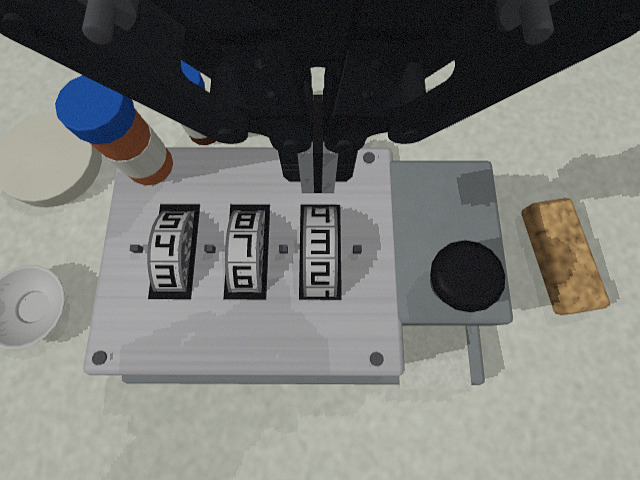

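```bash
python3 - <<'E'
from h import *
s,d=np.load("pics/d3.npy",allow_pickle=True)
P=WR-20.9*PX-81*PY; P[2]=102; print(P,PL)
for q in (P,PL): u=wp(d,s,q)[0]; print(639-u[0],479-u[1])
for q in (P,): print(q-s["position"]); to(s,q+[0,0,6])
E
```

```text
[ 496.60924097 -105.11050893  102.        ] [ 498.5 -104.   102. ]
471.6969557618015 275.51484718661084
468.9696612062144 272.16512383113
[-41.5281122  -78.29337229 -49.63837408]
t 27.55 pos [538.1 -26.8 151.6] F [ 0.4 -0.6 -0.1] w -0.4
shift mm [ 43.4 -81.3 -35.6] rot [ 0.29 -0.03 -0.17]
```

>>> {"op": "arm_command", "data": {"rows": [{"dx": 0, "dy": -0.04, "dz": -0.018, "wx": 0.3, "wy": 0, "wz": 0, "gripper": 1}, {"dx": 0, "dy": -0.08, "dz": -0.0355, "wx": 0.3, "wy": 0, "wz": 0, "gripper": 1}, {"dx": 0.015, "dy": -0.08, "dz": -0.0355, "wx": 0.3, "wy": 0, "wz": 0, "gripper": 1}, {"dx": 0.035, "dy": -0.08, "dz": -0.0355, "wx": 0.3, "wy": 0, "wz": 0, "gripper": 1}, {"dx": 0.044, "dy": -0.08, "dz": -0.0355, "wx": 0.3, "wy": 0, "wz": 0, "gripper": 1}, {"dx": 0.046, "dy": -0.08, "dz": -0.0355, "wx": 0.3, "wy": 0, "wz": 0, "gripper": 1}, {"dx": 0.047, "dy": -0.08, "dz": -0.0355, "wx": 0.3, "wy": 0, "wz": 0, "gripper": 1}, {"dx": 0.047, "dy": -0.08, "dz": -0.0355, "wx": 0.3, "wy": 0, "wz": 0, "gripper": 1}]}}

```text
clock: 28.4
position: [497.7, -103.6, 105.1]
ee_rot: [0.029, 0.706, -0.027, 0.707]
contact_force: [0.2, 0.8, 0.2]
gripper_width: -0.1
```

```bash
python3 st.py P; python3 look.py e1 -0.9 -4 -3 3; python3 -c "
from bench import get_image; import cv2
d=get_image('side'); cv2.imwrite('pics/e1s.png',cv2.resize(d['img'][200:400,150:350,::-1],None,fx=3,fy=3))"
```

```text
t 28.4 rel x,y -0.86 0.36 z 105.1 F press xyz [0.14 0.83 0.21]
t 28.4 pos [ 497.7 -103.6  105.1] F [0.2 0.8 0.2] w -0.1
shift mm [0. 0. 0.] rot [ 0.03  0.06 -0.18]
nose pred [(-54.9, 164.0), (33.7, 163.9), (122.4, 163.8), (211.3, 163.7)]
```

View pics/e1s.png

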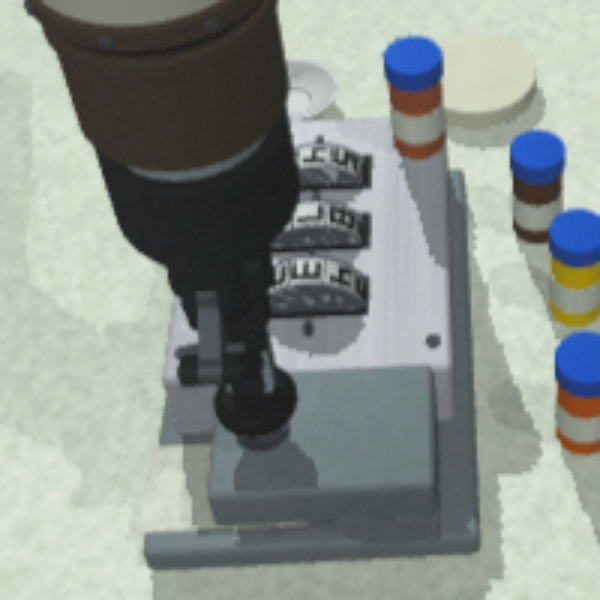

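View pics/e1.png

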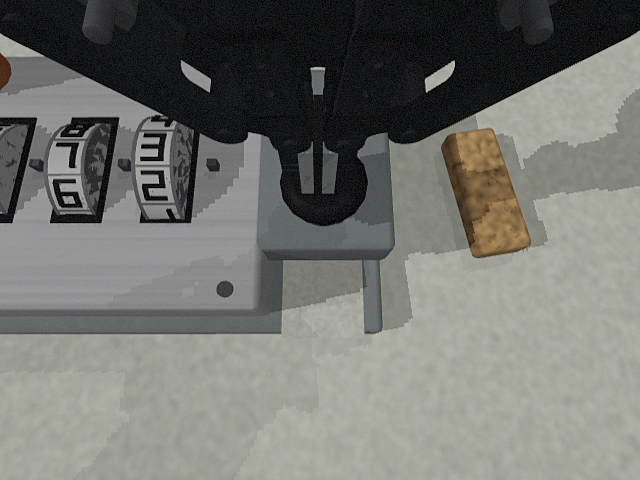

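>>> {"op": "arm_command", "data": {"rows": [{"dx": 0.002, "dy": 0, "dz": 0, "wx": 0, "wy": 0, "wz": 0, "gripper": 1}, {"dx": 0.0035, "dy": 0, "dz": 0, "wx": 0, "wy": 0, "wz": 0, "gripper": 1}, {"dx": 0.005, "dy": 0, "dz": 0, "wx": 0, "wy": 0, "wz": 0, "gripper": 1}, {"dx": 0.0065, "dy": 0, "dz": 0, "wx": 0, "wy": 0, "wz": 0, "gripper": 1}, {"dx": 0.008, "dy": 0, "dz": 0, "wx": 0, "wy": 0, "wz": 0, "gripper": 1}, {"dx": 0.0095, "dy": 0, "dz": 0, "wx": 0, "wy": 0, "wz": 0, "gripper": 1}, {"dx": 0.0095, "dy": 0, "dz": 0, "wx": 0, "wy": 0, "wz": 0, "gripper": 1}, {"dx": 0.0095, "dy": 0, "dz": 0, "wx": 0, "wy": 0, "wz": 0, "gripper": 1}]}}

```text
clock: 29.3
position: [498.0, -103.5, 96.1]
ee_rot: [0.029, 0.706, -0.026, 0.707]
contact_force: [-0.3, 1.3, 5.5]
gripper_width: -0.1
```

```bash
python3 st.py P
```

```text
t 29.3 rel x,y -0.57 0.43 z 96.11 F press xyz [-0.43  1.29  5.49]
```

>>> {"op": "arm_command", "data": {"rows": [{"dx": 0.0015, "dy": 0, "dz": 0, "wx": 0, "wy": 0, "wz": 0, "gripper": 1}, {"dx": 0.003, "dy": 0, "dz": 0, "wx": 0, "wy": 0, "wz": 0, "gripper": 1}, {"dx": 0.004, "dy": 0, "dz": 0, "wx": 0, "wy": 0, "wz": 0, "gripper": 1}, {"dx": 0.004, "dy": 0, "dz": 0, "wx": 0, "wy": 0, "wz": 0, "gripper": 1}, {"dx": 0.004, "dy": 0, "dz": 0, "wx": 0, "wy": 0, "wz": 0, "gripper": 1}, {"dx": 0.004, "dy": 0, "dz": 0, "wx": 0, "wy": 0, "wz": 0, "gripper": 1}, {"dx": 0.004, "dy": 0, "dz": 0, "wx": 0, "wy": 0, "wz": 0, "gripper": 1}, {"dx": 0.004, "dy": 0, "dz": 0, "wx": 0, "wy": 0, "wz": 0, "gripper": 1}]}}

```text
clock: 30.1
position: [498.0, -103.5, 92.7]
ee_rot: [0.028, 0.706, -0.026, 0.707]
contact_force: [-1.5, 0.8, 7.0]
gripper_width: 0.2
```

```bash
python3 st.py P
```

```text
t 30.1 rel x,y -0.51 0.44 z 92.7 F press xyz [-1.59  0.64  6.95]
```

>>> {"op": "arm_command", "data": {"rows": [{"dx": 0.001, "dy": 0, "dz": 0, "wx": 0, "wy": 0, "wz": 0, "gripper": 1}, {"dx": 0.0016, "dy": 0, "dz": 0, "wx": 0, "wy": 0, "wz": 0, "gripper": 1}, {"dx": 0.0016, "dy": 0, "dz": 0, "wx": 0, "wy": 0, "wz": 0, "gripper": 1}, {"dx": 0.0016, "dy": 0, "dz": 0, "wx": 0, "wy": 0, "wz": 0, "gripper": 1}, {"dx": 0.0016, "dy": 0, "dz": 0, "wx": 0, "wy": 0, "wz": 0, "gripper": 1}, {"dx": 0.0016, "dy": 0, "dz": 0, "wx": 0, "wy": 0, "wz": 0, "gripper": 1}, {"dx": 0.0016, "dy": 0, "dz": 0, "wx": 0, "wy": 0, "wz": 0, "gripper": 1}, {"dx": 0.0016, "dy": 0, "dz": 0, "wx": 0, "wy": 0, "wz": 0, "gripper": 1}]}}

```text
clock: 30.9
position: [498.0, -103.5, 92.1]
ee_rot: [0.028, 0.706, -0.026, 0.707]
contact_force: [-3.2, 1.5, 9.6]
gripper_width: -0.2
```

```bash
python3 st.py P
```

```text
t 30.9 rel x,y -0.5 0.42 z 92.07 F press xyz [-3.31  1.21  9.56]
```

>>> {"op": "arm_command", "data": {"rows": [{"dx": 0.0014, "dy": 0, "dz": 0, "wx": 0, "wy": 0, "wz": 0, "gripper": 1}, {"dx": 0.0014, "dy": 0, "dz": 0, "wx": 0, "wy": 0, "wz": 0, "gripper": 1}, {"dx": 0.0014, "dy": 0, "dz": 0, "wx": 0, "wy": 0, "wz": 0, "gripper": 1}, {"dx": 0.0014, "dy": 0, "dz": 0, "wx": 0, "wy": 0, "wz": 0, "gripper": 1}, {"dx": 0.0014, "dy": 0, "dz": 0, "wx": 0, "wy": 0, "wz": 0, "gripper": 1}, {"dx": 0.0014, "dy": 0, "dz": 0, "wx": 0, "wy": 0, "wz": 0, "gripper": 1}, {"dx": 0.0014, "dy": 0, "dz": 0, "wx": 0, "wy": 0, "wz": 0, "gripper": 1}, {"dx": 0.0014, "dy": 0, "dz": 0, "wx": 0, "wy": 0, "wz": 0, "gripper": 1}]}}

```text
clock: 31.7
position: [498.1, -103.5, 92.0]
ee_rot: [0.028, 0.706, -0.026, 0.708]
contact_force: [-4.2, 2.1, 11.5]
gripper_width: 0.1
```

```bash
python3 st.py P
```

```text
t 31.7 rel x,y -0.48 0.42 z 92.02 F press xyz [-4.36  1.78 11.49]
```

At the stop (92.0 mm, force rising without motion). Release slowly and go up to a viewing pose.

>>> {"op": "arm_command", "data": {"rows": [{"dx": -0.004, "dy": 0, "dz": 0, "wx": 0, "wy": 0, "wz": 0, "gripper": 1}, {"dx": -0.009, "dy": 0, "dz": 0, "wx": 0, "wy": 0, "wz": 0, "gripper": 1}, {"dx": -0.02, "dy": 0, "dz": 0, "wx": 0, "wy": 0, "wz": 0, "gripper": 1}, {"dx": -0.05, "dy": 0, "dz": 0, "wx": 0, "wy": 0, "wz": 0, "gripper": 1}, {"dx": -0.08, "dy": 0.03, "dz": 0.015, "wx": 0, "wy": 0.2, "wz": 0, "gripper": 1}, {"dx": -0.11, "dy": 0.07, "dz": 0.03, "wx": 0, "wy": 0.2, "wz": 0, "gripper": 1}, {"dx": -0.11, "dy": 0.1, "dz": 0.038, "wx": 0, "wy": 0.2, "wz": 0, "gripper": 1}, {"dx": -0.11, "dy": 0.1, "dz": 0.038, "wx": 0, "wy": 0.2, "wz": 0, "gripper": 1}]}}

```text
clock: 32.5
position: [545.1, -4.1, 203.5]
ee_rot: [0.027, 0.706, -0.025, 0.708]
contact_force: [-1.0, -0.4, 0.4]
gripper_width: 0.1
```

```bash
python3 st.py R; python3 look.py f1 -0.9 -4 -3 3; python3 -c "
from bench import get_image; import cv2
d=get_image('side'); cv2.imwrite('pics/f1s.png',cv2.resize(d['img'][190:400,150:370,::-1],None,fx=2.7,fy=2.7))"
```

```text
t 32.5 rel x,y 19.51 23.52 z 203.54 F press xyz [-0.99 -0.46  0.44]
t 32.5 pos [545.1  -4.1 203.5] F [-1.  -0.4  0.4] w 0.1
shift mm [0. 0. 0.] rot [ 0.31  0.14 -0.22]
nose pred [(197.5, 272.7), (258.9, 272.9), (320.5, 273.2), (382.1, 273.5)]
```

View pics/f1_u.png

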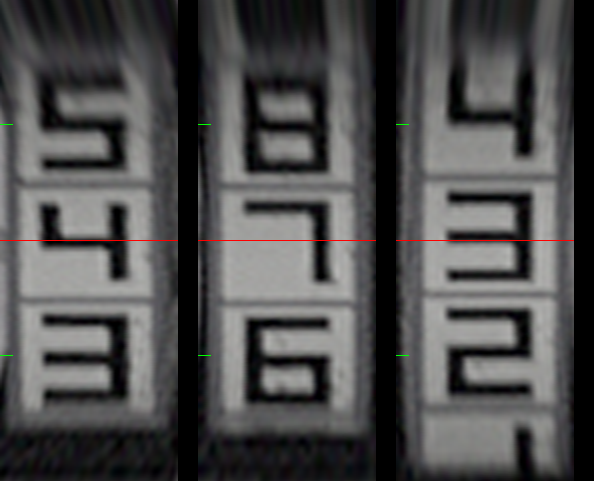

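View pics/f1.png

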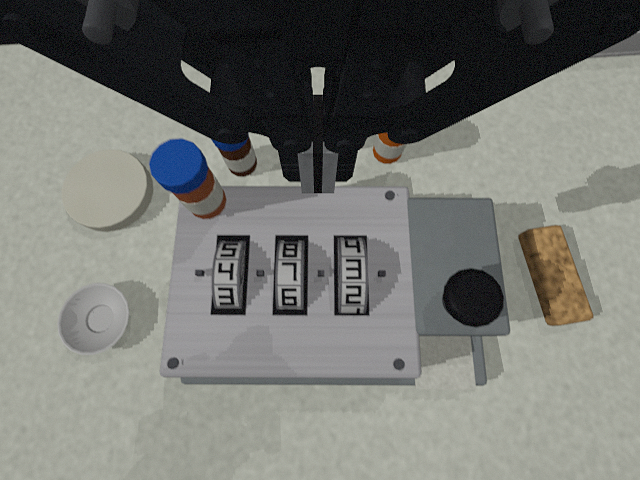

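View pics/f1s.png

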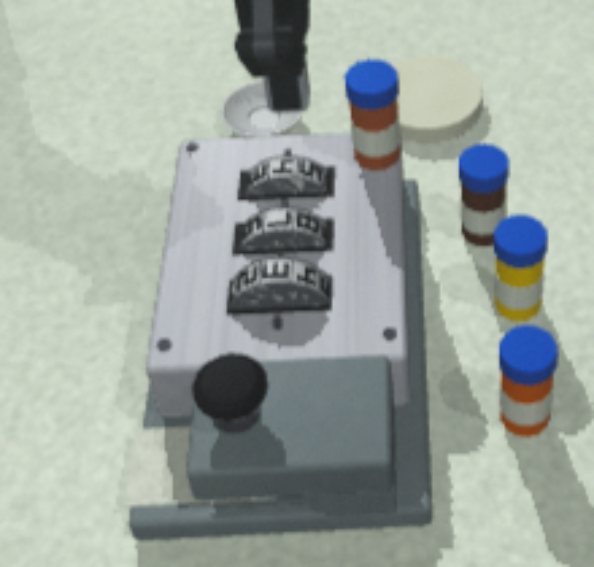

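```bash
python3 -c "
from bench import arm
print(arm.read_state()['contact_force']); print(arm.job_done())"
```

```text
[-0.22942684 -0.44100624 -0.19387232]
the job is handed in; nothing more can be done
None
```

I set the wheels to 4 7 3, pressed the plunger down to its stop once, let it come up, and handed the job in at about 32.6 s of the 72 s allowed.

**Wheels:** I felt for each rim first. The tops stood about 4 mm low (left), 3 mm low (middle) and 3 mm high (right). I rolled each wheel with the shut fingertips, and the forces I read were about 5–6.5 N.
- Last wrist picture, after printing: 4, 7 and 3 are within about 0.01, 0.02 and 0.03 rad of squarely uppermost.
- Just before printing, the right wheel had measured 0.04 rad off. The two readings disagree slightly, but both are well inside 0.15 rad.

**Plunger:** I pressed it until the force rose with almost no further travel, at about 92.0 mm and 11.5 N upward. That is about 10 mm below its nominal top and was the highest push I read on the press. Forces were only read at the end of each move, so brief peaks in between were not seen.

**Final state:** The last side and wrist pictures show the plunger up again and the gripper clear of everything. The pots, dish, bar and rice cake look unmoved; I judged this by eye and did not measure it. The force on the tool was about zero at hand-in.

No check failed. Early on, the side and top cameras disagreed by about 8 mm on the plunger position. I used the top and wrist cameras with the given geometry, and pressing at that position worked.

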